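# Rack to the tile hatch, key turned and held

### The arm

A 6-joint arm with a two-finger parallel gripper is mounted at the origin on the work surface. World frame = base frame: x ahead of the robot, y to its left, z up, the work surface at z = 0. Lengths are in m, angles in rad, forces in N, time in s.
With the tool pointing down it reaches from about 0.25 to 0.775 m from the base axis. Payload 8.9 kg.
Tool frame: the origin (TCP) lies at the very end of the fingers, on their centre line; the grasp point (between the pads) lies 19 mm behind it (robot.hold_point_z is the distance from the TCP to the grasp point, in m); x points along the fingers, y is the direction in which the jaws open and shut, and the axes are right-handed (so a half turn about x gives the same grasp; the last joint's range is limited). The gripper opens to 85 mm and grips with 20 to 120 N. Pads are 22 mm wide; open, the fingers measure 114 mm over their backs; the gripper's body (76 mm by 85 mm) begins 54 mm behind the grasp point. The pads swing forward as they close: fully open they stand 13 mm farther back than shut.
Start: joints at [1.078, 0.291, -0.153, 1.127, 0, 1.431], TCP at [0.182, 0.492, 0.231] pointing down, gripper open.
Joint ranges: [-2.52, 2.52], [-0.91, 1.74], [-1.3, 1.37], [-1.96, 2.02], [-1.52, 1.47], [-3.14, 3.14]. Speed limits (rad/s): [2.22, 2.22, 2.79, 3.14, 3.14, 3.14].

### API

Orientations are given as a unit quaternion [x, y, z, w].
In Python, from rig import robot gives the robot as it stands.
- The arm moves only by the tool carry_out, never from a script. Its argument "steps" is a list of rows, each a list of 5 numbers: the shift along the tool's x, y, z in mm, then the turn about the tool's x in degrees, then the opening, from -1 (shut) to 1 (fully open). In form: [[x, y, z, roll, claw], ...]. A call has 1 to 10 rows; each row shifts and turns the commanded pose from where the row before left it, along the tool's axes as they then stand; what a row does not reach is not made up. A row lasts 1/12 s, in which the tool goes at most 41.7 mm and 7.16 degrees, less where a joint would pass 70% of its speed; a pose out of reach is approached as far as the arm can. A call is refused whole if a number of a shift passes 41.7 or a number of a turn 7.16, either way. A call with a gripper value outside its range is refused whole. The fingers move at their own pace and stop on an object; "grip_force" is the grip in N (left out, the last holds). Time passes only in rows, so rows that do not move let the fingers close. It gives the time, the measured TCP pose, the force and the opening at its end, in the units of the state.
- robot.state(): the state, without advancing time (a new reading comes with each control period).
- robot.snapshot(name): name is "side" or "top"; returns the picture (480x640x3 uint8, red, green, blue); there is no depth.
- robot.get_calibration(name): a dict with "fx", "fy", "cx", "cy" (pixels), "k1" (the pictures are not rectified: a ray, as slopes to the right and down, at radius r is drawn at 1 + k1 r^2 times it, then the intrinsics apply), "origin" and "orientation" of the camera in the world. Camera axes: x right, y down, z forward; pixel columns grow to the right and rows downward; lengths in m; the calibration is good to about 2 mm. A picture is of the moment at which its call begins. get_calibration takes no time and is no camera call.
- robot.sign_off(): hands the job in, once; it reports no verdict.
The state is a dict: "t": time; "q": joint angles; "joint_velocities": joint speeds; "tau": joint torques, N m; "tcp_pos": TCP position; "orientation": TCP orientation; "wrist_force": force on the tool from outside, world axes, zero at the start; "ft_torque": the same for the moment, N m; "gripper_width": finger opening in m.
Only numpy, scipy, OpenCV 4.12 (cv2) and the standard library are available. Lean on these libraries where they do the work, as an engineer would, in place of code of your own. Each camera call takes 0.05 s, during which the arm holds its last target.

### The job

I want to draw the tiles out of the white cabinet: first lay the clear tile rack on the table with its straight green-striped edge flush against the cabinet's front, centred under the open hatch, and let go of it. Then take the orange key from its wooden holder, push it fully home into the lock on the cabinet's top, working it past the sticky pins, turn it a quarter turn clockwise to its stop, and finish still gripping it there, because the lock springs back when let go. Leave the swing door open and do not disturb the cup, saucer, mug, tongs and loose tiles.

Things in the scene. Friction and masses are not known exactly. Their poses are not given: they have to be found in the camera images.
- cabinet: White plastic tile cabinet, fixed, 200 (x) x 260 (y) x 130 mm high; lock on its top. Origin: centre of its underside, z up. Flat front face: plane x = -100 mm (towards the robot). Hatch opening in it 160 mm wide, centred on y = 0, over a sill 8 mm high that is part of the front face. The door's hinge edge at y = +90 mm stands about 10 mm proud, clear of a centred rack.
- swing_door (a joint): Angle (rad) of the white hatch door, 170 mm wide, 92 mm high, 8 mm thick, hinged upright at cabinet x = -105, y = +90 mm. 0 is shut, positive open; it starts at 2.7 to 3.0, folded back so that it sticks out past the cabinet's left (+y) side, to 260 mm from the cabinet's middle and up to 80 mm forward of the front face. It swings freely; leave it open.
- lock_mouth (a point): Centre of the keyway's mouth, on the brass plug's top, 142 mm above the table (12 mm above the cabinet's top), at cabinet x = -45, y = 0 mm. z up, x along the keyway's long side; turns with the plug. Keyway 13.8 (x) x 6.8 (y) x 34 mm deep, straight down, slightly chamfered mouth, for the 12 x 5 mm blade.
- lock_boss: Fixed steel collar, 52 mm across, around the brass plug, its top level with the plug's; origin: centre of its underside, on the cabinet's top. Inside the keyway three round sprung pins stick 1.9 mm in from the long sides at 9, 16 and 23 mm depth; they catch on the blade and give way stiffly to a push of about 5 to 10 N, more easily with slight rocking about the vertical.
- lock (a joint): Turn of the lock plug (rad). 0 at rest, grows clockwise seen from above, hard stop at 1.5 (the quarter turn). A spring returns it: 0.02 N m at the start, 0.08 N m at the stop. The blade has about 0.15 rad of play, so the hand turns a little past 1.5 rad in all. Turning lifts a red gate behind the hatch; do not handle that.
- key: Key standing blade down in its holder, 30 g. Origin at the blade's tip (lowest point), z up to the head. Steel blade 12 (x) x 5 (y) x 32 mm long, rounded nose; black shoulder 18 x 12 x 4 mm, underside at z = 32 mm, which rests on the holder's top and, fully home, on the lock's top; orange head 26 (x) x 10 (y) mm, z = 36 to 72 mm. Half a turn about z makes no difference.
- key_grip (a point): Point to grip in the middle of the key's orange head, 56 mm above the blade's tip, 24 mm above the shoulder's underside; axes as the key's. Grip across the 10 mm thickness (fingers closing along y).
- rack: Clear acrylic tile rack, 100 to 200 g, loose, flat on the table. Base 80 (x) x 140 (y) x 8 mm; origin: centre of its underside, z up. The straight edge to lay flush, with a thin green stripe, is the side x = +40 mm; a lip 6 mm high and wide runs along the other long side. Green grip block 14 (x) x 30 (y) mm, z = 8 to 52 mm, centred at x = -30, y = 0 mm.
- rack_grip (a point): Point to grip in the rack's green block, at rack x = -30 mm, y = 0, 38 mm above the table, 70 mm behind the straight edge; axes as the rack's. Grip from above across the block's 30 mm (fingers closing along y).
- key_holder: Dark wooden block, fixed, 70 x 70 x 45 mm high, with a vertical slot for the key in its middle; origin: centre of its underside.
- rack_edge_left (a point): The +y end of the rack's straight edge, at rack x = +40, y = +70 mm, 4 mm above the table.
- rack_edge_right (a point): The -y end of the rack's straight edge, at rack x = +40, y = -70 mm, 4 mm above the table.
- dice_cup: Red dice cup, 72 mm across, 85 mm high; origin: centre of its underside. Bystander.
- saucer: Glass saucer, 120 mm across, 20 mm high; origin: centre of its underside. Bystander.
- tea_mug: Blue mug, 76 mm across, 90 mm high; origin: centre of its underside. Bystander.
- chip_tongs: Chrome chip tongs lying flat, 175 mm long, 12 mm high; origin near their middle, on the table. Bystander.
- tile_a: Loose blank mahjong tile, 36 x 26 x 21 mm, lying flat; origin: centre of its underside. Bystander.
- tile_b: Another such tile. Bystander.
There are look-alikes about, which are no part of the job. There is more than one size of the rack; the one meant has the size given above.

How it is judged:
By the outcome, as a careful person would: the job done as asked, in the order asked, and still so for the second after the job is handed in, while the arm keeps its last pose, push and grip.
It also fails if it takes over 58 s, if anything falls off the work surface, if the arm or the gripper's body presses on something with over 40 N, if the wrist force passes 120 N, or if a joint passes its speed limit or range.

## Working session

There is one attempt and no reset: what is moved stays moved. The work goes in short steps, Python scripts to look and compute and a tool call to move; the robot and the scene stay as the last step left them, time stands still between calls to the robot, and variables do not carry over. Pictures are saved under pics/ and viewed, and the job is handed in when it is done.

Besides the shell and the picture viewer there is one more tool, called after "Request:" as name([rows], argument=value, ...), one row to a line, values as JSON. carry_out: Moves the arm, as the interface text tells. Its arguments: {"type":"object","properties":{"steps":{"type":"array","items":{"type":"array","items":{"type":"number"}}},"grip_force":{"type":"number"}},"required":["steps"]}

```bash
ls; mkdir -p pics; python3 - <<'E'
from rig import robot
import cv2
print(robot.state())
for n in("side","top"):
    im=robot.snapshot(n); cv2.imwrite(f"pics/{n}0.png",im[:,:,::-1]); print(n,robot.get_calibration(n))
print(robot.hold_point_z)
E
```

```text
pics
{'t': 0.0, 'q': array([ 1.07767896e+00,  2.91279883e-01, -1.54136233e-01,  1.12669066e+00,
       -2.46566608e-05,  1.43150509e+00]), 'joint_velocities': array([-0.00174502, -0.00068839, -0.00136527,  0.00190466, -0.00087884,
        0.00054488]), 'tau': array([ 1.15732168e-03, -5.37132239e+01,  3.31372583e+01,  1.56297121e-02,
       -1.64527592e-05,  2.13994105e-05]), 'tcp_pos': array([0.18169559, 0.49208572, 0.23072881]), 'orientation': array([ 0.12400181,  0.69620565, -0.12488792,  0.69593408]), 'wrist_force': array([0.42850293, 0.66177074, 0.1364026 ]), 'ft_torque': array([ 0.02472404, -0.0097215 , -0.01330758]), 'gripper_width': 0.08518567804647917}
side {'fx': 562.7255838695509, 'fy': 562.7255838695509, 'cx': 326.46641286210485, 'cy': 236.74061023512473, 'k1': -0.16260233314267714, 'origin': array([-0.18860653, -0.71400053,  1.00125444]), 'orientation': array([ 0.85292384, -0.33303639,  0.14529608, -0.37482894])}
top {'fx': 596.4251636356087, 'fy': 596.4251636356087, 'cx': 317.6288981579108, 'cy': 243.16597886985966, 'k1': 0.018178713832662917, 'origin': array([0.37117401, 0.01055726, 1.71608798]), 'orientation': array([-0.70211232,  0.71150139, -0.02619479,  0.01085802])}
0.0187
```

View pics/side0.png

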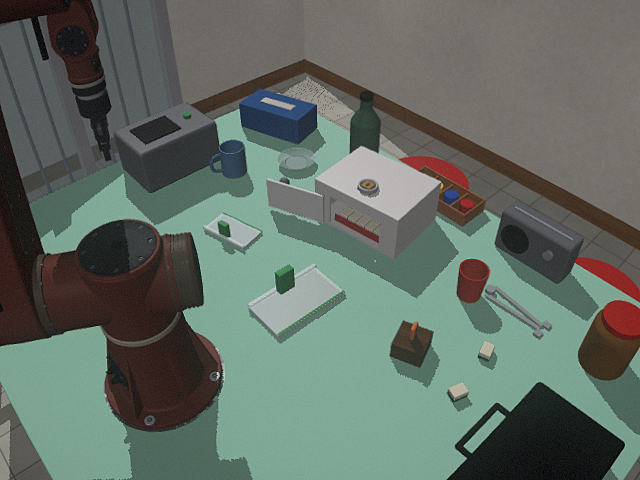

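View pics/top0.png

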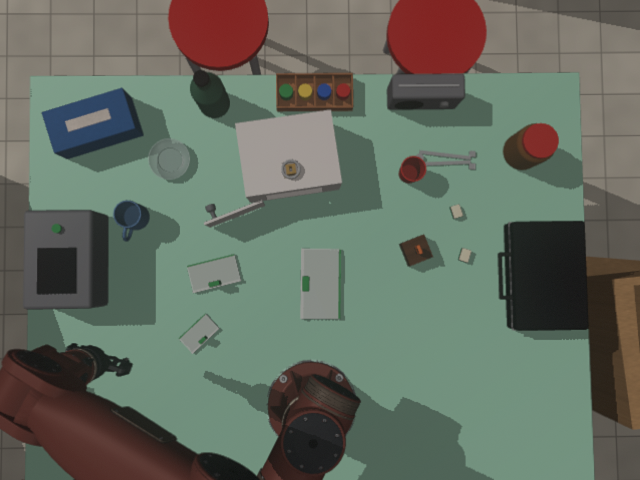

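```bash
cat > h.py <<'E'
import numpy as np, cv2
from scipy.spatial.transform import Rotation as R
from rig import robot
def cal(n):
    c=robot.get_calibration(n); return c
def K(c): return np.array([[c['fx'],0,c['cx']],[0,c['fy'],c['cy']],[0,0,1]])
def ray(n,uv):
    c=cal(n); uv=np.asarray(uv,float).reshape(-1,1,2)
    xy=cv2.undistortPoints(uv,K(c),np.array([c['k1'],0,0,0,0.]))[:,0]
    d=np.c_[xy,np.ones(len(xy))]@R.from_quat(c['orientation']).as_matrix().T
    return np.array(c['origin']),d
def onplane(n,uv,z):
    o,d=ray(n,uv); return o+d*((z-o[2])/d[:,2])[:,None]
def proj(n,P):
    c=cal(n); m=R.from_quat(c['orientation']).as_matrix().T
    return cv2.projectPoints(np.asarray(P,float).reshape(-1,1,3),cv2.Rodrigues(m)[0],-m@np.array(c['origin']),K(c),np.array([c['k1'],0,0,0,0.]))[0][:,0]
def snap(n,name):
    im=robot.snapshot(n)[:,:,::-1].copy(); cv2.imwrite(f"pics/{name}.png",im); return im
def crop(im,x,y,w,h,s,name):
    cv2.imwrite(f"pics/{name}.png",cv2.resize(im[y:y+h,x:x+w],None,fx=s,fy=s,interpolation=cv2.INTER_CUBIC))
def tri(uvs,uvt):
    o1,d1=ray("side",uvs);o2,d2=ray("top",uvt);d1=d1[0];d2=d2[0]
    s=np.linalg.lstsq(np.c_[d1,-d2],o2-o1,rcond=None)[0]
    a=o1+s[0]*d1;b=o2+s[1]*d2; return (a+b)/2,np.linalg.norm(a-b)
E
python3 - <<'E'
from h import *
t=cv2.imread("pics/top0.png");s=cv2.imread("pics/side0.png")
crop(t,180,245,80,60,10,"t_rack"); crop(t,225,100,130,110,6,"t_cab"); crop(t,390,225,50,50,10,"t_key")
crop(s,195,205,80,60,10,"s_rack"); crop(s,380,310,60,60,9,"s_key"); crop(s,310,140,140,120,5,"s_cab")
E
```

```text
(no output)
```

View pics/t_rack.png

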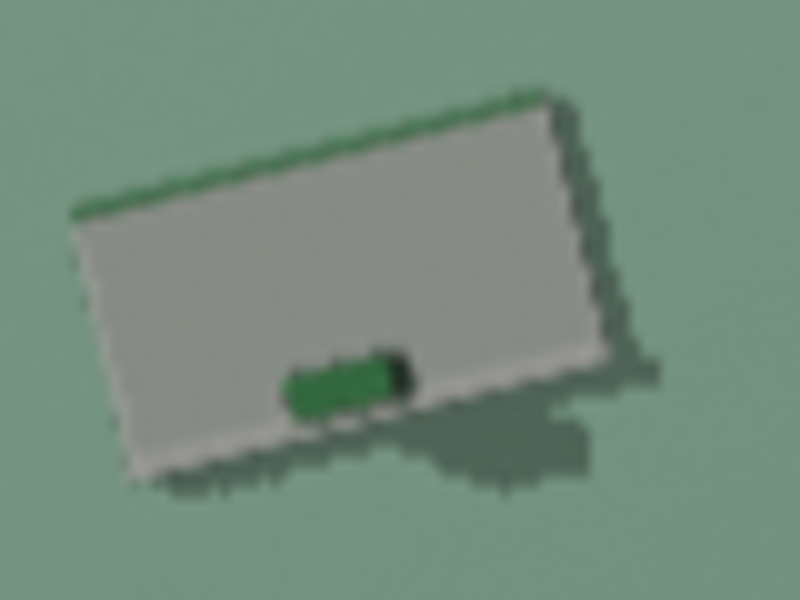

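View pics/t_cab.png

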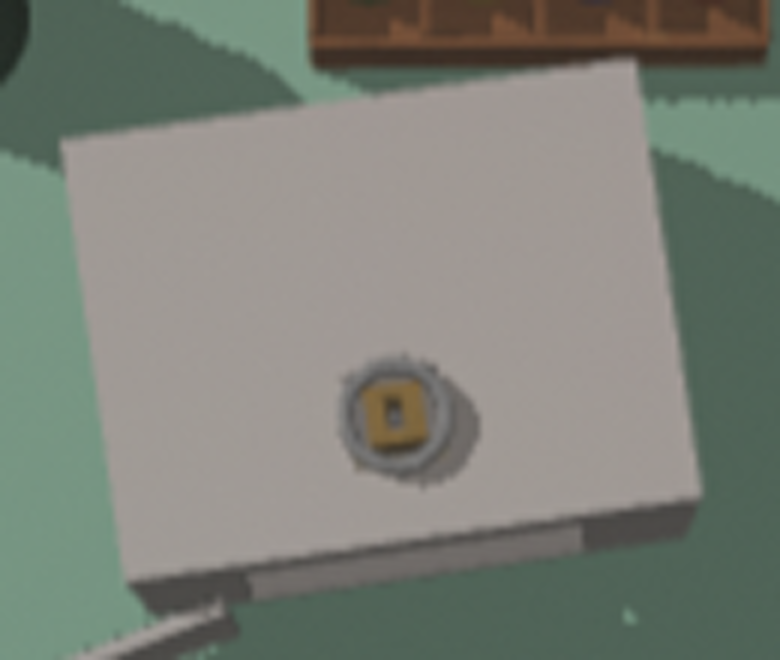

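View pics/t_key.png

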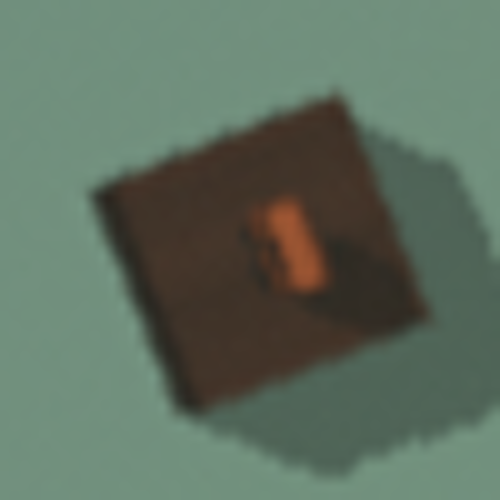

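View pics/s_rack.png

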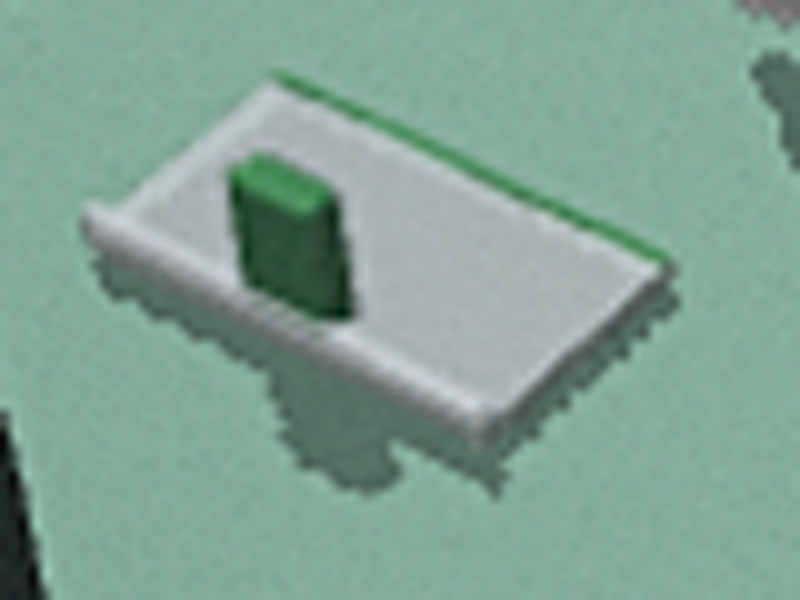

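View pics/s_key.png

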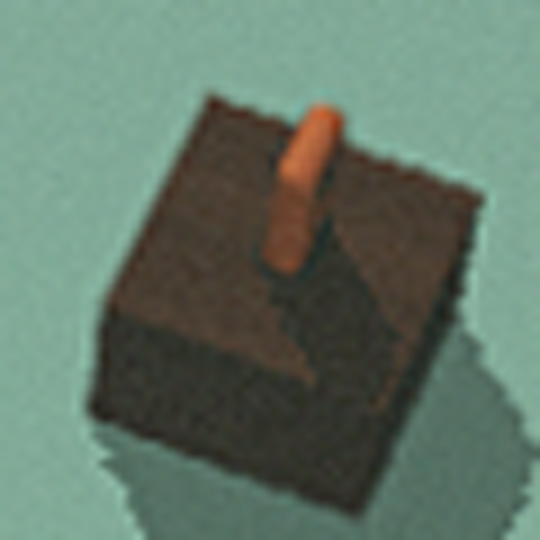

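View pics/s_cab.png

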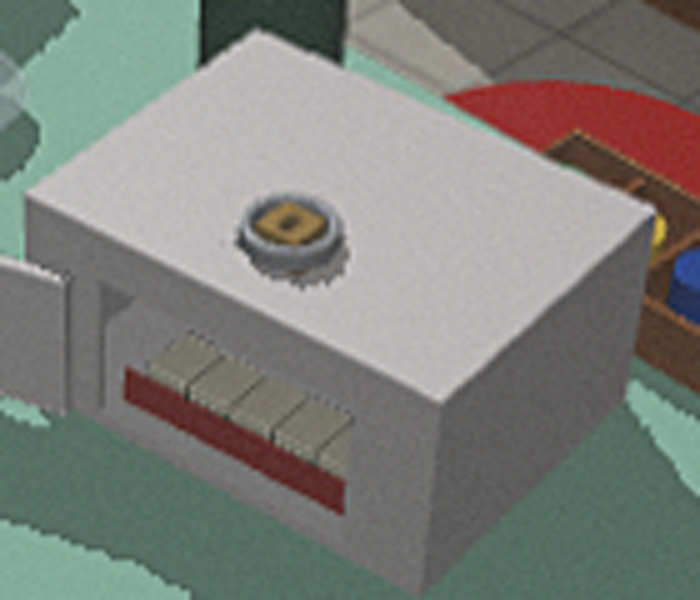

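```bash
cat >> h.py <<'E'
def c2o(p,x,y,s): return (np.asarray(p,float)+.5)/s-.5+np.array([x,y])
def rigid(model,P):
    m=np.asarray(model,float);P=np.asarray(P,float)[:,:2];mc=m.mean(0);pc=P.mean(0)
    H=(m-mc).T@(P-pc);a=np.arctan2(H[0,1]-H[1,0],H[0,0]+H[1,1])
    r=np.array([[np.cos(a),-np.sin(a)],[np.sin(a),np.cos(a)]]);t=pc-r@mc
    return t,a,P-(m@r.T+t)
E
python3 - <<'E'
from h import *
np.set_printoptions(precision=4,suppress=True)
rt=c2o([(72,210),(548,90),(608,352),(135,480)],180,245,10)
rs=c2o([(278,72),(672,262),(490,420),(82,212)],195,205,10)
zr=[.008,.008,.014,.014]
m=[(.04,.07),(.04,-.07),(-.04,-.07),(-.04,.07)]
for n,u in(("top",rt),("side",rs)):
    P=np.array([onplane(n,u[i],zr[i])[0] for i in range(4)]); print("rack",n,rigid(m,P))
ct=c2o([(130,582),(700,495),(635,60),(62,140)],225,100,6)
cs=c2o([(26,193),(442,403),(656,208),(257,29)],310,140,5)
m=[(-.1,.13),(-.1,-.13),(.1,-.13),(.1,.13)]
for n,u in(("top",ct),("side",cs)):
    P=onplane(n,u,.13); t,a,r=rigid(m,P); print("cab",n,t,a,r); print(" lock",t+np.array([np.cos(a),np.sin(a)])*-.045)
print("lockmouth",onplane("top",c2o((394,410),225,100,6),.142),onplane("side",c2o((290,222),310,140,5),.142))
# holder top z .045
ht=c2o([(98,192),(335,95),(430,318),(200,410)],390,225,10)
hs=c2o([(211,95),(484,198),(378,385+20),(105,312)],380,310,9)
m=[(.035,.035),(.035,-.035),(-.035,-.035),(-.035,.035)]
print("holder",rigid(m,onplane("top",ht,.045)),rigid(m,onplane("side",hs,.045)))
# key head orange masks
t=cv2.imread("pics/top0.png")[225:275,390:440];hsv=cv2.cvtColor(t,cv2.COLOR_BGR2HSV)
mk=((hsv[...,0]<15)&(hsv[...,1]>160)&(hsv[...,2]>130)).astype(np.uint8);ys,xs=np.nonzero(mk)
print(len(xs),cv2.minAreaRect(np.c_[xs,ys].astype(np.float32)))
print("keytop ctr",onplane("top",(xs.mean()+390,ys.mean()+225),.113-.036/2+.0))
s=cv2.imread("pics/side0.png")[310:370,380:440]
print("key top pts side",onplane("side",c2o((318,115),380,310,9),.117-.032+0))
print(R.from_quat(robot.state()['orientation']).as_matrix())
E
```

```text
rack top (array([0.3798, 0.2698]), np.float64(0.24047986487696127), array([[-0.0005, -0.0009],
       [-0.0014, -0.0002],
       [ 0.0014,  0.0017],
       [ 0.0005, -0.0006]]))
rack side (array([0.3778, 0.2739]), np.float64(0.2380332159817734), array([[-0.0007,  0.0008],
       [-0.0016,  0.0004],
       [ 0.001 , -0.0025],
       [ 0.0012,  0.0012]]))
cab top [0.698  0.0508] 0.13735515580680913 [[-0.0002 -0.0017]
 [ 0.0005  0.0017]
 [-0.0008  0.0004]
 [ 0.0005 -0.0004]]
 lock [0.6534 0.0446]
cab side [0.6969 0.0546] 0.13550855080189161 [[ 0.0009 -0.0004]
 [ 0.0002 -0.0001]
 [-0.0008  0.0008]
 [-0.0003 -0.0003]]
 lock [0.6523 0.0485]
lockmouth [[0.6547 0.0458 0.142 ]] [[0.652  0.0491 0.142 ]]
holder (array([ 0.4361, -0.3032]), np.float64(0.38433888344345135), array([[-0.0014,  0.0014],
       [-0.0011, -0.0012],
       [ 0.0006, -0.0003],
       [ 0.0019,  0.0002]])) (array([ 0.4347, -0.3023]), np.float64(0.3663149501745376), array([[ 0.0004, -0.0002],
       [-0.0005, -0.0007],
       [ 0.0007,  0.0025],
       [-0.0006, -0.0016]]))
19 ((29.0, 24.0), (7.056422710418701, 2.228343963623047), 68.19859313964844)
keytop ctr [[ 0.4365 -0.3017  0.095 ]]
key top pts side [[ 0.442  -0.2974  0.085 ]]
[[-0.0005  0.3464  0.9381]
 [-0.001   0.9381 -0.3464]
 [-1.     -0.0011 -0.0002]]
```

```bash
cat >> h.py <<'E'
def go(xyz,yaw):
    """print tool-axis shift (mm, in present axes) and roll (deg) to bring TCP to xyz with tool z at world yaw"""
    st=robot.state();M=R.from_quat(st['orientation']).as_matrix()
    d=np.array(xyz)-st['tcp_pos'];psi=np.arctan2(M[1,2],M[0,2])
    print("tcp",st['tcp_pos'].round(4),"yaw",round(psi,4),"w",round(st['gripper_width'],4),"F",st['wrist_force'].round(1),"t",st['t'])
    print("shift mm",(M.T@d*1000).round(1),"roll deg",np.degrees(-((yaw-psi+np.pi/2)%np.pi-np.pi/2)).round(2))
E
python3 - <<'E'
from h import *
go((.350,.265,.13),.239)
print("key",onplane("top",(419,249),.085),onplane("top",(390+28.8,225+24.2),.085))
# key head axis along top
t=cv2.imread("pics/top0.png")[225:275,390:440].astype(float)
w=np.clip(t[...,2]-1.6*t[...,1]-10,0,None); w[w<25]=0
ys,xs=np.mgrid[:50,:50]; W=w.sum();cx=(w*xs).sum()/W;cy=(w*ys).sum()/W
C=np.array([[(w*(xs-cx)**2).sum(),(w*(xs-cx)*(ys-cy)).sum()],[0,(w*(ys-cy)**2).sum()]])/W;C[1,0]=C[0,1]
print(cx,cy,np.linalg.eigh(C))
a=onplane("top",(390+cx,225+cy),.085);print(a)
E
```

```text
tcp [0.1817 0.4922 0.2308] yaw -0.3538 w 0.0852 F [-1.  -0.2  0.5] t 0.1
shift mm [ 100.9 -154.7  236.6] roll deg -33.96
key [[ 0.43692504 -0.30364417  0.085     ]] [[ 0.43638253 -0.30308086  0.085     ]]
nan nan EighResult(eigenvalues=array([nan, nan]), eigenvectors=array([[nan, nan],
       [nan, nan]]))
[[nan nan nan]]<stdin>:7: RuntimeWarning: invalid value encountered in scalar divide
<stdin>:8: RuntimeWarning: invalid value encountered in divide
```

Request:
carry_out([
  [10,-15.5,23.7,0,1],
  [10,-15.5,23.7,0,1],
  [10,-15.5,23.7,0,1],
  [10,-15.5,23.7,0,1],
  [10,-15.5,23.7,0,1],
  [10,-15.5,23.7,0,1],
  [10,-15.5,23.7,0,1],
  [10,-15.5,23.7,0,1],
  [10,-15.5,23.7,0,1],
  [10,-15.5,23.7,0,1],
])

```text
t: 0.93
tcp_pos: [0.351, 0.2637, 0.1307]
orientation: [0.124, 0.696, -0.124, 0.696]
wrist_force: [0.9, 0.0, -0.3]
gripper_width: 0.0853
```

Request:
carry_out([
  [0,0,0,-5.7,1],
  [0,0,0,-5.7,1],
  [0,0,0,-5.7,1],
  [0,0,0,-5.7,1],
  [0,0,0,-5.7,1],
  [0,0,0,-5.5,1],
  [0,0,0,0,1],
  [0,0,0,0,1],
])

```text
t: 1.6
tcp_pos: [0.3503, 0.2649, 0.1311]
orientation: [-0.084, 0.702, 0.083, 0.702]
wrist_force: [-0.9, 0.3, 0.4]
gripper_width: 0.0854
```

```bash
python3 - <<'E'
from h import *
go((.350,.265,.019),.239)
s=snap("side","side1");t=snap("top","top1")
crop(s,150,130,160,120,5,"s1"); crop(t,150,220,160,120,5,"t1")
P=robot.state()['tcp_pos'];print(proj("side",P),proj("top",P))
E
```

```text
tcp [0.3503 0.2649 0.1311] yaw 0.2366 w 0.0854 F [-0.9  0.3  0.4] t 1.6
shift mm [112.1   0.2  -0.3] roll deg -0.14
[[219.95413307 199.02084805]] [[208.61321518 283.78366681]]
```

View pics/s1.png

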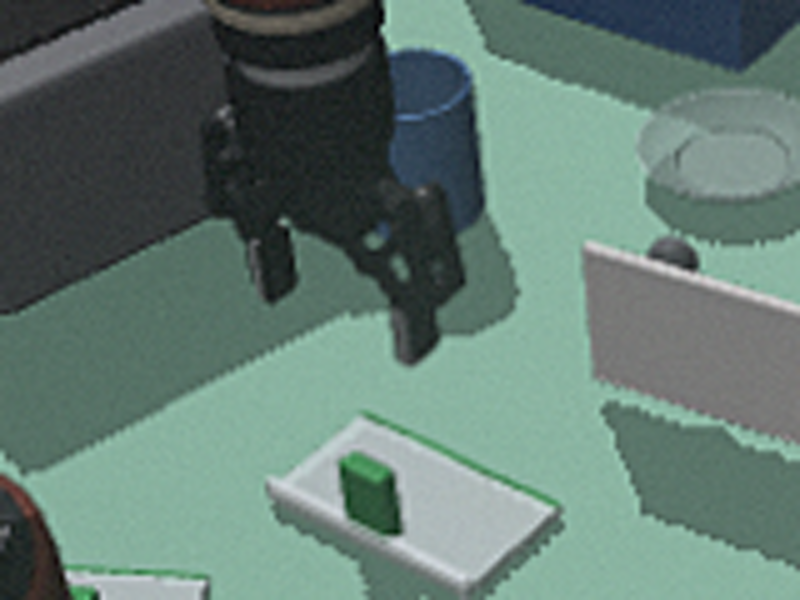

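View pics/t1.png

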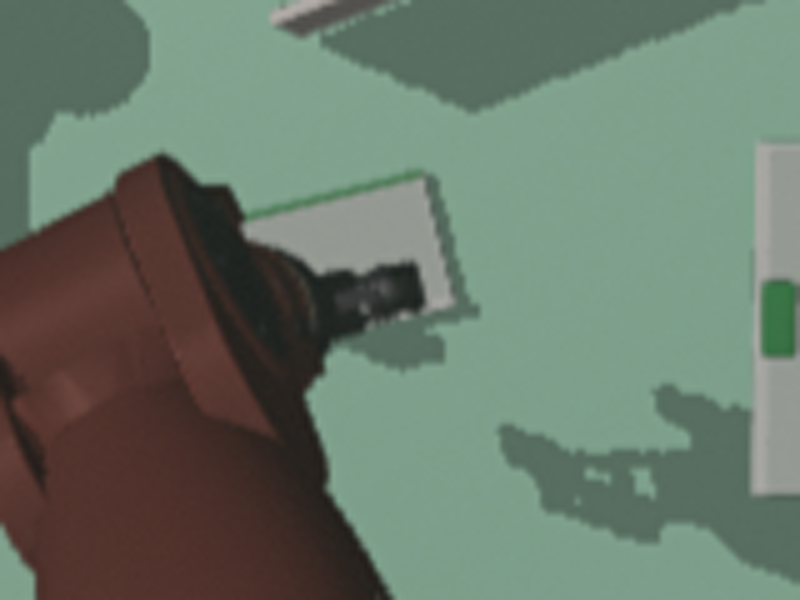

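Request:
carry_out([
  [28,0,0,0,1],
  [28,0,0,0,1],
  [28,0,0,0,1],
  [14,0,0,0,1],
  [10,0,0,0,1],
  [4,0,0,0,1],
  [0,0,0,0,1],
])

```text
t: 2.28
tcp_pos: [0.35, 0.2647, 0.0186]
orientation: [-0.084, 0.703, 0.084, 0.702]
wrist_force: [-0.6, -0.2, 1.3]
gripper_width: 0.0856
```

```bash
python3 - <<'E'
from h import *
go((.350,.265,.019),.239)
s=snap("side","side2")
crop(s,180,180,100,75,8,"s2")
P=robot.state()['tcp_pos'];print(proj("side",P+[0,0,.013]))
E
```

```text
tcp [0.35   0.2647 0.0186] yaw 0.2382 w 0.0856 F [-0.6 -0.2  1.3] t 2.2833
shift mm [-0.4  0.3  0.1] roll deg -0.04
[[224.80728901 228.69009565]]
```

View pics/s2.png

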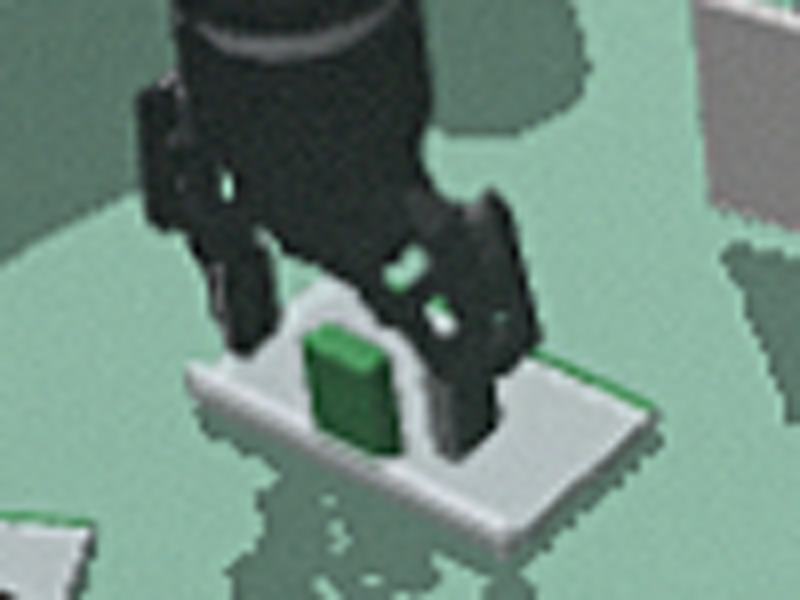

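Request:
carry_out([
  [0,0,0,0,-1],
  [0,0,0,0,-1],
  [0,0,0,0,-1],
  [0,0,0,0,-1],
  [0,0,0,0,-1],
  [0,0,0,0,-1],
  [0,0,0,0,-1],
  [0,0,0,0,-1],
], grip_force=60)

```text
t: 3.0
tcp_pos: [0.3508, 0.2653, 0.0199]
orientation: [-0.084, 0.702, 0.085, 0.702]
wrist_force: [-1.7, 0.1, 8.4]
gripper_width: 0.0289
```

```bash
python3 - <<'E'
from h import *
go((.350,.265,.019),.239)
s=snap("side","side3")
crop(s,180,180,100,75,8,"s3")
E
```

```text
tcp [0.3508 0.2653 0.0199] yaw 0.2397 w 0.0289 F [-1.7  0.1  8.4] t 3.0
shift mm [ 0.9 -0.1 -0.9] roll deg 0.04
```

View pics/s3.png

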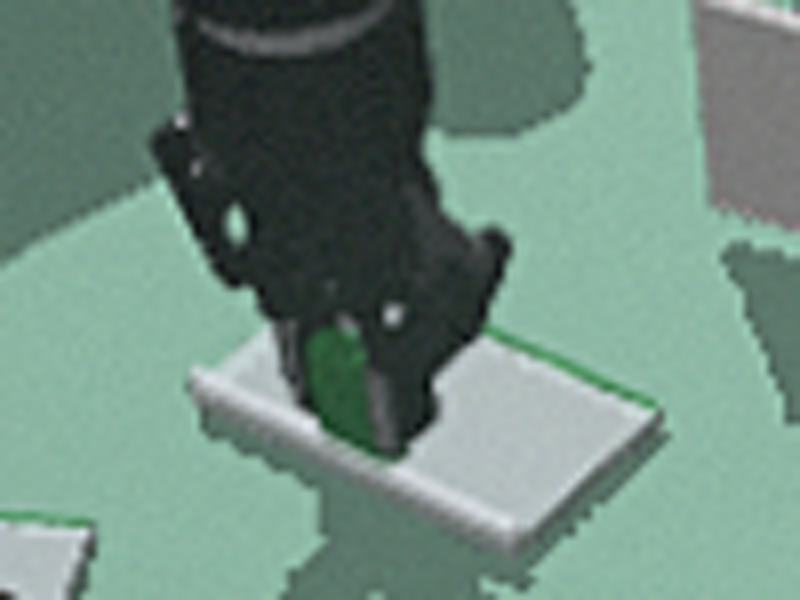

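Request:
carry_out([
  [-10,0,0,0,-1],
  [-20,0,0,0,-1],
  [-25,0,0,0,-1],
  [-25,0,0,0,-1],
  [-20,0,0,0,-1],
  [0,0,0,0,-1],
])

```text
t: 3.55
tcp_pos: [0.3525, 0.266, 0.1227]
orientation: [-0.084, 0.7, 0.085, 0.704]
wrist_force: [1.2, 0.4, -1.1]
gripper_width: 0.0288
```

```bash
cat >> h.py <<'E'
CAB=np.array([.6975,.0527]);CY=.1365
def cabw(x,y,z):
    c,s=np.cos(CY),np.sin(CY); return np.array([CAB[0]+c*x-s*y,CAB[1]+s*x+c*y,z])
E
python3 - <<'E'
from h import *
go(cabw(-.190,0,.12),CY)
s=snap("side","side4")
crop(s,150,130,160,120,5,"s4")
E
```

```text
tcp [0.3525 0.266  0.1227] yaw 0.2396 w 0.0288 F [ 1.2  0.4 -1.1] t 3.55
shift mm [   2.8 -269.6   95.5] roll deg 5.91
```

View pics/s4.png

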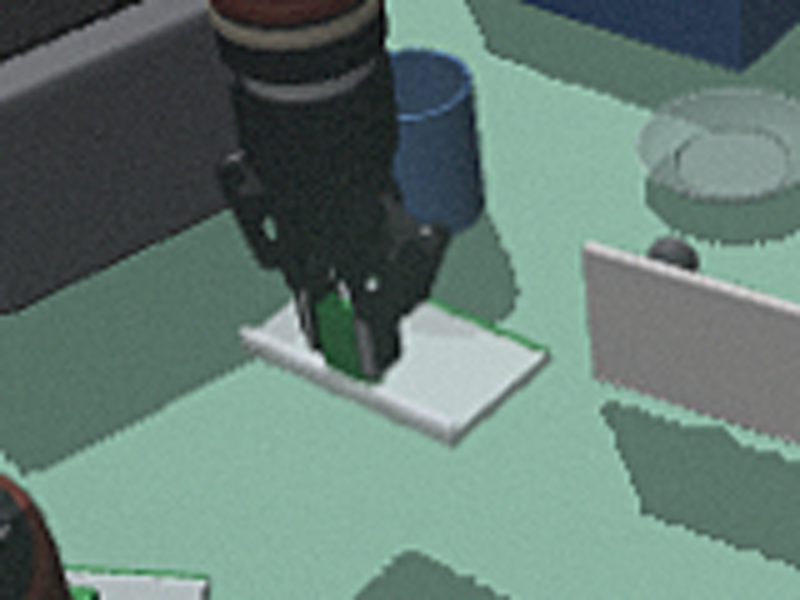

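Request:
carry_out([
  [0,-25,0,0,-1],
  [0,-30,0,0,-1],
  [0,-30,0,0,-1],
  [0,-30,5,0,-1],
  [0,-30,15,0,-1],
  [0,-30,18,0,-1],
  [0,-30,18,0,-1],
  [0,-30,18,0,-1],
  [0,-25,16,0,-1],
  [0,-9.6,5.5,0,-1],
])

```text
t: 4.43
tcp_pos: [0.5096, 0.0228, 0.118]
orientation: [-0.084, 0.702, 0.083, 0.702]
wrist_force: [-0.6, -0.6, -1.4]
gripper_width: 0.0291
```

Request:
carry_out([
  [0,0,0,3,-1],
  [0,0,0,2.9,-1],
  [0,0,0,0,-1],
  [0,0,0,0,-1],
])

```text
t: 4.77
tcp_pos: [0.5063, 0.026, 0.1182]
orientation: [-0.049, 0.706, 0.049, 0.705]
wrist_force: [0.7, -0.9, -2.4]
gripper_width: 0.0289
```

```bash
python3 - <<'E'
from h import *
go(cabw(-.190,0,.04),CY)
s=snap("side","side5");t=snap("top","top5")
crop(s,230,130,200,150,4,"s5");crop(t,200,110,200,150,4,"t5")
E
```

```text
tcp [0.5063 0.026  0.1182] yaw 0.1383 w 0.0289 F [ 0.7 -0.9 -2.4] t 4.7667
shift mm [78.2  0.3  3.2] roll deg 0.1
```

View pics/s5.png

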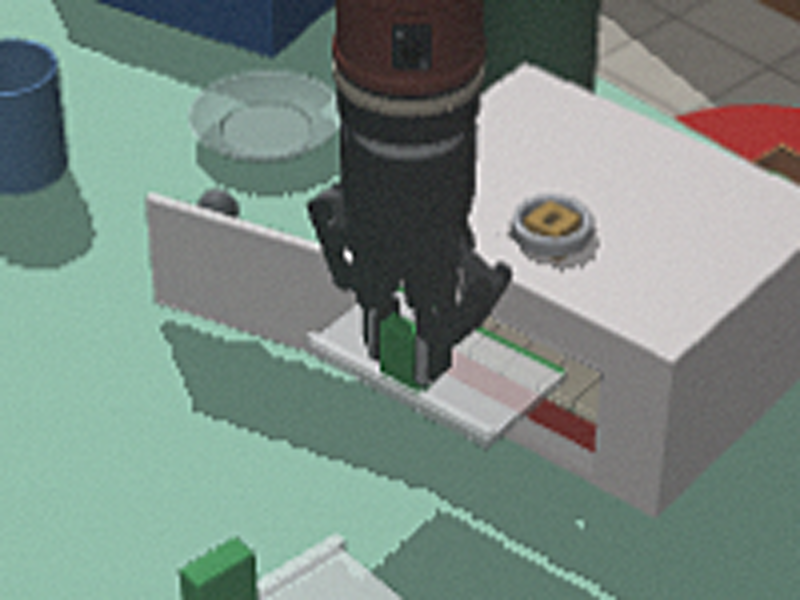

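View pics/t5.png

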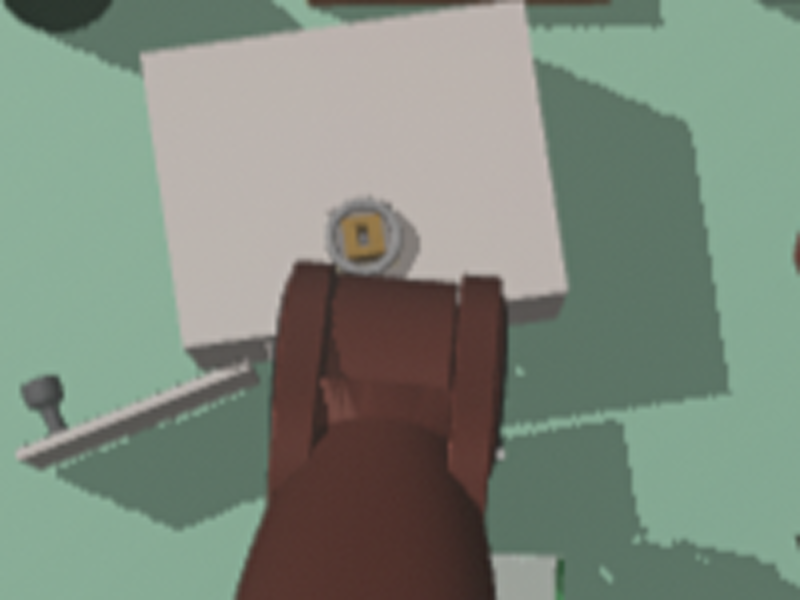

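Request:
carry_out([
  [20,0,0,0,-1],
  [25,0,0,0,-1],
  [20,0,0,0,-1],
  [13,0,0,0,-1],
  [8,0,0,0,-1],
  [6,0,0,0,-1],
  [2,0,0,0,-1],
  [1,0,0,0,-1],
  [0,0,0,0,-1],
])

```text
t: 5.62
tcp_pos: [0.5077, 0.0257, 0.0248]
orientation: [-0.048, 0.705, 0.048, 0.706]
wrist_force: [-0.7, -0.2, -1.3]
gripper_width: 0.0291
```

```bash
python3 - <<'E'
from h import *
go(cabw(-.170,0,.019),CY)
s=snap("side","side6")
crop(s,270,170,150,112,5,"s6")
E
```

```text
tcp [0.5077 0.0257 0.0248] yaw 0.1369 w 0.0291 F [-0.7 -0.2 -1.3] t 5.6167
shift mm [ 5.8  0.9 21.7] roll deg 0.02
```

View pics/s6.png

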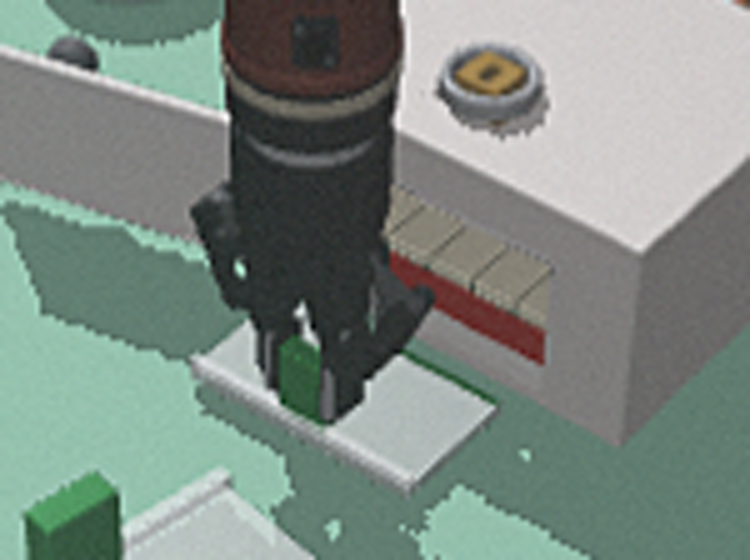

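```bash
python3 - <<'E'
from h import *
np.set_printoptions(precision=4,suppress=True)
t=np.array([.6969,.0546]);a=.1355;r=np.array([[np.cos(a),-np.sin(a)],[np.sin(a),np.cos(a)]])
u=lambda p:c2o(p,270,170,5)
for nm,p,z in(("edgeR",(497,405),.008+.005),("lipR bottom?",(412,490),.005),("lipR top",(410,484),.019),("lipL top",(192,360),.019),("cabcornerbot",(620,445),0)):
    P=onplane("side",u(p),z)[0]; print(nm,P,(P[:2]-t)@r)
E
```

```text
edgeR [ 0.5818 -0.0328  0.013 ] [-0.1258 -0.071 ]
lipR bottom? [ 0.5138 -0.0409  0.005 ] [-0.1943 -0.0699]
lipR top [ 0.5061 -0.0468  0.019 ] [-0.2027 -0.0747]
lipL top [0.4864 0.0921 0.019 ] [-0.2035  0.0656]
cabcornerbot [ 0.6168 -0.0865  0.    ] [-0.0984 -0.129 ]
```

Request:
carry_out([
  [2,0,0,0,-1],
  [2,0,0,0,-1],
  [1,0,0,0,-1],
  [0,0,0,0,-1],
  [0,0,0,0,-1],
])

```text
t: 6.08
tcp_pos: [0.5076, 0.0257, 0.02]
orientation: [-0.048, 0.705, 0.048, 0.706]
wrist_force: [-1.4, -0.2, 6.8]
gripper_width: 0.0292
```

```bash
python3 - <<'E'
from h import *
np.set_printoptions(precision=4,suppress=True)
go(cabw(-.170,0,.019),CY)
s=snap("side","side7")
crop(s,300,210,80,60,10,"s7"); crop(s,340,210,80,60,10,"s7b")
E
```

```text
tcp [0.5076 0.0257 0.02  ] yaw 0.1366 w 0.0292 F [-1.4 -0.2  6.8] t 6.0833
shift mm [ 1.   0.9 21.8] roll deg 0.01
```

View pics/s7.png

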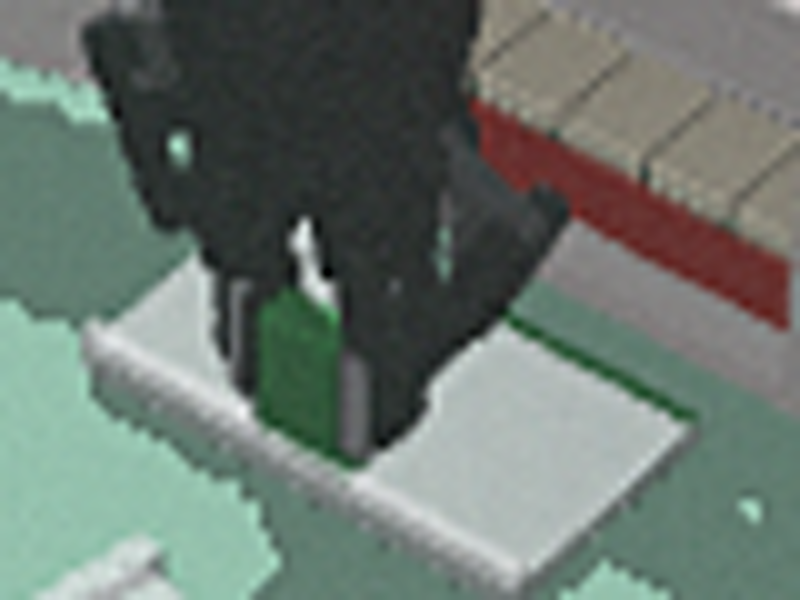

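```bash
python3 - <<'E'
from h import *
np.set_printoptions(precision=4,suppress=True)
m=[(.04,-.07),(-.04,-.07),(-.04,.07)]
u=c2o([(697,415),(524,578),(83,325)],300,210,10)
P=np.array([onplane("side",u[i],[.008,.014,.014][i])[0] for i in range(3)])
t,a,r=rigid(m,P);print(t,a,r)
tc=np.array([.6969,.0546]);A=.1355;r=np.array([[np.cos(A),-np.sin(A)],[np.sin(A),np.cos(A)]])
print("rack in cab",(t-tc)@r)
st=robot.state();print((st['tcp_pos'][:2]-t)@np.array([[np.cos(a),-np.sin(a)],[np.sin(a),np.cos(a)]]))
E
```

```text
[0.537 0.031] 0.14351716124248115 [[-0.0016  0.0017]
 [ 0.0006 -0.0023]
 [ 0.001   0.0006]]
rack in cab [-0.1616 -0.0018]
[-0.0298 -0.001 ]
```

Request:
carry_out([
  [-0.5,1.5,0,0,-1],
  [0,0,5,0,-1],
  [0,0,6,0,-1],
  [0,0,4,0,-1],
  [0,0,2,0,-1],
  [0,0,1,0,-1],
  [0,0,0,0,-1],
])

```text
t: 6.72
tcp_pos: [0.5241, 0.0297, 0.02]
orientation: [-0.048, 0.706, 0.048, 0.705]
wrist_force: [-6.3, -0.6, 9.7]
gripper_width: 0.0295
```

Request:
carry_out([
  [0,0,1,0,-1],
  [0,0,0,0,-1],
])

```text
t: 6.88
tcp_pos: [0.5241, 0.0297, 0.0199]
orientation: [-0.048, 0.707, 0.048, 0.704]
wrist_force: [-10.6, -1.8, 13.3]
gripper_width: 0.0289
```

Request:
carry_out([
  [0,0,1,0,-1],
  [0,0,0,0,-1],
])

```text
t: 7.05
tcp_pos: [0.5252, 0.0299, 0.0199]
orientation: [-0.048, 0.707, 0.048, 0.704]
wrist_force: [-9.4, -2.1, 12.5]
gripper_width: 0.029
```

Request:
carry_out([
  [0,0,1,0,-1],
  [0,0,0,0,-1],
])

```text
t: 7.22
tcp_pos: [0.5262, 0.03, 0.0199]
orientation: [-0.048, 0.707, 0.048, 0.704]
wrist_force: [-9.8, -2.0, 11.6]
gripper_width: 0.0296
```

Request:
carry_out([
  [-1,0,0,0,-1],
  [0,0,0,0,-1],
])

```text
t: 7.38
tcp_pos: [0.5282, 0.0302, 0.0209]
orientation: [-0.048, 0.705, 0.048, 0.706]
wrist_force: [-0.0, 0.1, -0.7]
gripper_width: 0.0292
```

```bash
python3 - <<'E'
from h import *
go(cabw(-.170,0,.019),CY)
s=snap("side","side8")
crop(s,310,200,80,60,10,"s8")
E
```

```text
tcp [0.5282 0.0302 0.0209] yaw 0.1367 w 0.0292 F [-0.   0.1 -0.7] t 7.3833
shift mm [ 1.9 -0.7  0.8] roll deg 0.01
```

View pics/s8.png

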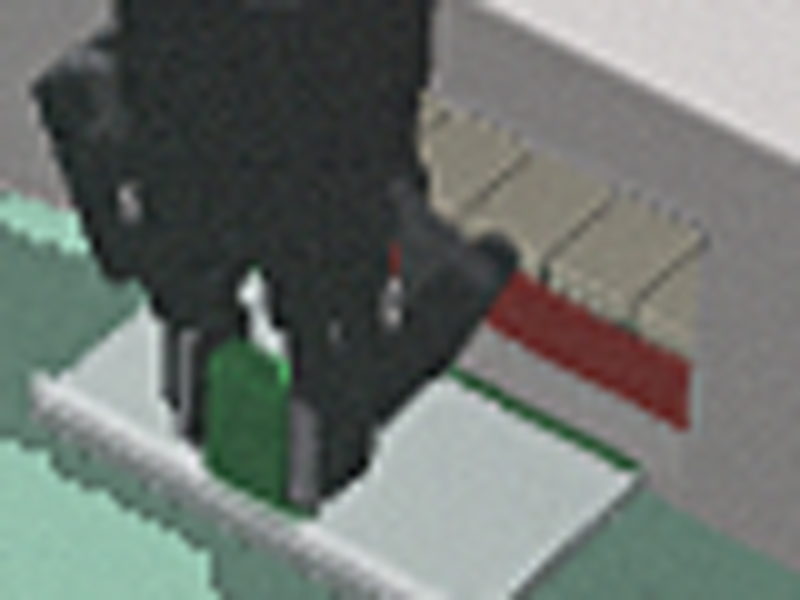

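Request:
carry_out([
  [0,0,1,0,-1],
  [0,0,0,0,-1],
])

```text
t: 7.6
tcp_pos: [0.529, 0.0303, 0.0206]
orientation: [-0.048, 0.705, 0.048, 0.705]
wrist_force: [0.1, -0.2, -1.7]
gripper_width: 0.0293
```

Request:
carry_out([
  [0,0,1,0,-1],
  [0,0,0,0,-1],
])

```text
t: 7.77
tcp_pos: [0.5292, 0.0304, 0.0205]
orientation: [-0.048, 0.706, 0.048, 0.705]
wrist_force: [-3.6, -0.5, -0.8]
gripper_width: 0.0291
```

Request:
carry_out([
  [0,0,1,0,-1],
  [0,0,0,0,-1],
])

```text
t: 7.93
tcp_pos: [0.5294, 0.0306, 0.0204]
orientation: [-0.048, 0.706, 0.048, 0.705]
wrist_force: [-5.8, 0.9, 0.9]
gripper_width: 0.0291
```

Request:
carry_out([
  [0,0,1,0,-1],
  [0,0,1,0,-1],
  [0,0,1,0,-1],
  [0,0,0,0,-1],
  [0,0,0,0,-1],
])

```text
t: 8.35
tcp_pos: [0.5296, 0.0308, 0.0202]
orientation: [-0.048, 0.708, 0.048, 0.703]
wrist_force: [-16.0, -0.4, 10.5]
gripper_width: 0.0287
```

```bash
python3 - <<'E'
from h import *
go(cabw(-.170,0,.019),CY); print(robot.state()['ft_torque'])
s=snap("side","side9")
crop(s,310,200,80,60,10,"s9")
E
```

```text
tcp [0.5296 0.0308 0.0202] yaw 0.1358 w 0.0287 F [-16.   -0.4  10.5] t 8.35
shift mm [ 1.2 -1.2 -0.7] roll deg -0.04
[-0.4387371   2.95179947 -0.55409176]
```

View pics/s9.png

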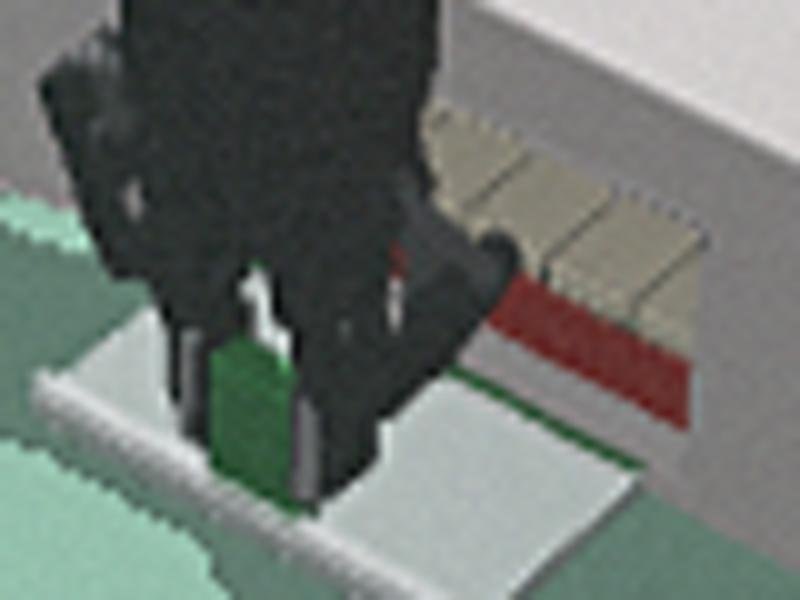

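Request:
carry_out([
  [0,0,0,0.3,-1],
  [0,0,0,0,-1],
  [0,0,0,0,-1],
])

```text
t: 8.65
tcp_pos: [0.5297, 0.031, 0.0202]
orientation: [-0.046, 0.708, 0.046, 0.703]
wrist_force: [-15.1, -0.0, 9.5]
gripper_width: 0.0289
```

```bash
python3 - <<'E'
from h import *
go(cabw(-.170,0,.019),CY); print(robot.state()['ft_torque'])
E
```

```text
tcp [0.5297 0.031  0.0202] yaw 0.131 w 0.0289 F [-15.1  -0.    9.5] t 8.65
shift mm [ 1.2 -1.3 -0.7] roll deg -0.32
[-0.16083539  2.83360907 -0.3600573 ]
```

Request:
carry_out([
  [0,0,0,0.3,-1],
  [0,0,0,0,-1],
  [0,0,0,0,-1],
])

```text
t: 8.9
tcp_pos: [0.5297, 0.0309, 0.0202]
orientation: [-0.045, 0.708, 0.045, 0.703]
wrist_force: [-15.6, -1.4, 9.0]
gripper_width: 0.0289
```

```bash
python3 - <<'E'
from h import *
go(cabw(-.170,0,.019),CY); print(robot.state()['ft_torque'])
E
```

```text
tcp [0.5297 0.0309 0.0202] yaw 0.1262 w 0.0289 F [-15.6  -1.4   9. ] t 8.9
shift mm [ 1.2 -1.3 -0.8] roll deg -0.59
[-0.27670885  2.83034448  0.10842522]
```

Request:
carry_out([
  [0,0,-2,0,-1],
  [0,0,0,0,-1],
  [0,0,0,0,-0.2],
  [0,0,0,0,0],
  [0,0,0,0,0.3],
  [0,0,0,0,1],
  [0,0,0,0,1],
  [0,0,0,0,1],
  [0,0,0,0,1],
])

```text
t: 9.65
tcp_pos: [0.532, 0.0306, 0.0209]
orientation: [-0.045, 0.706, 0.045, 0.706]
wrist_force: [0.8, 0.5, -0.2]
gripper_width: 0.0854
```

```bash
python3 - <<'E'
from h import *
go(cabw(-.170,0,.019),CY); print(robot.state()['ft_torque'])
s=snap("side","side10")
crop(s,310,200,80,60,10,"s10")
E
```

```text
tcp [0.532  0.0306 0.0209] yaw 0.1262 w 0.0854 F [ 0.8  0.5 -0.2] t 9.65
shift mm [ 1.9 -0.7 -3. ] roll deg -0.59
[ 0.02369128 -0.03287964  0.04469611]
```

View pics/s10.png

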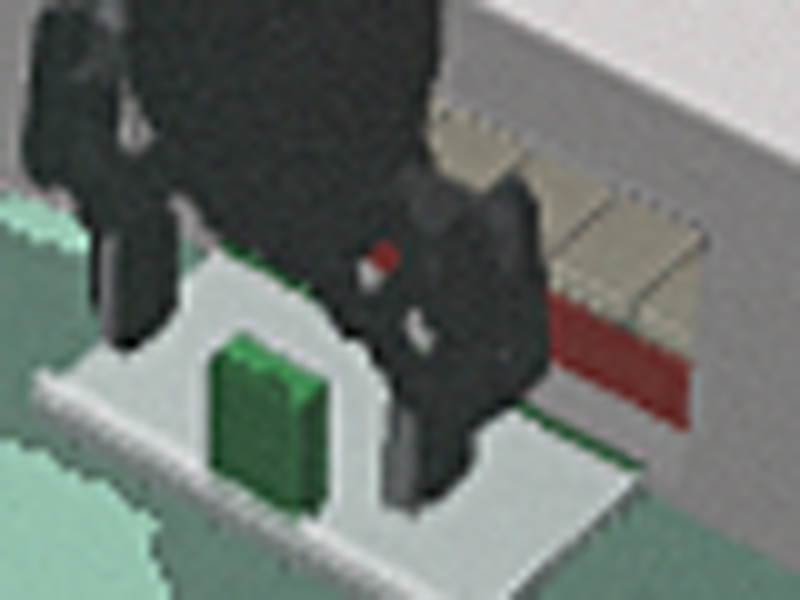

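Request:
carry_out([
  [-10,0,0,0,1],
  [-25,0,0,0,1],
  [-30,0,0,0,1],
  [-30,0,0,0,1],
  [-30,0,0,0,1],
  [-25,-20,-10,0,1],
  [0,-30,-20,0,1],
  [0,-30,-20,0,1],
  [0,-30,-20,0,1],
  [0,-30,-20,0,1],
])

```text
t: 10.53
tcp_pos: [0.4593, -0.1207, 0.1718]
orientation: [-0.045, 0.705, 0.045, 0.706]
wrist_force: [0.9, -1.3, -0.1]
gripper_width: 0.0853
```

```bash
python3 - <<'E'
from h import *
go((.436,-.3025,.12),.38-0)
s=snap("side","side11");t=snap("top","top11")
crop(s,280,170,120,90,6,"s11");crop(t,225,150,130,100,6,"t11")
E
```

```text
tcp [ 0.4593 -0.1207  0.1718] yaw 0.1268 w 0.0853 F [ 0.9 -1.3 -0.1] t 10.5333
shift mm [  51.9 -177.3  -46.2] roll deg -14.51
```

View pics/s11.png

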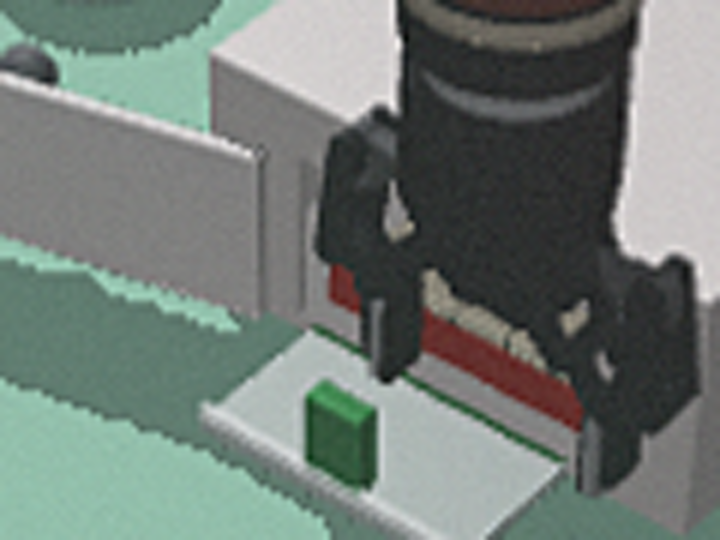

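View pics/t11.png

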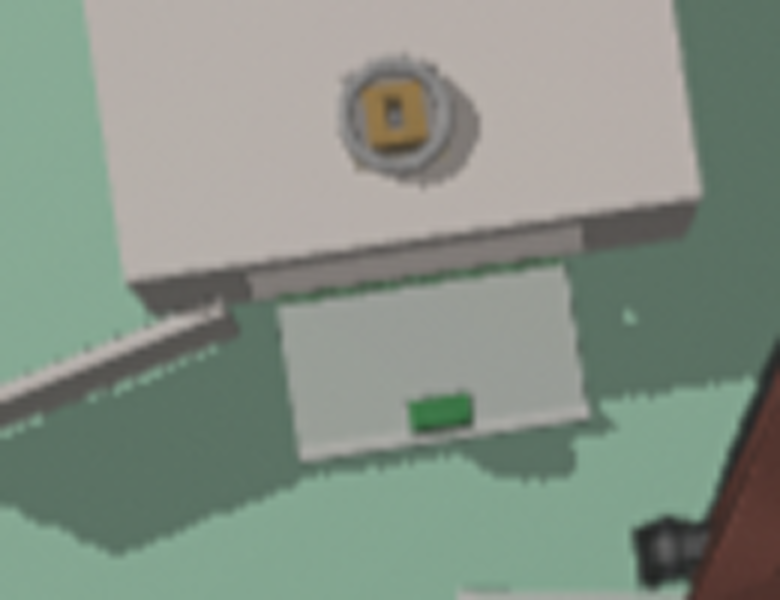

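```bash
python3 - <<'E'
from h import *
np.set_printoptions(precision=4,suppress=True)
t=cv2.imread("pics/top11.png")
crop(t,260,185,80,60,10,"t11r"); crop(t,230,165,65,50,12,"t11l"); crop(t,290,165,65,50,12,"t11rr")
E
```

```text
(no output)
```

View pics/t11r.png

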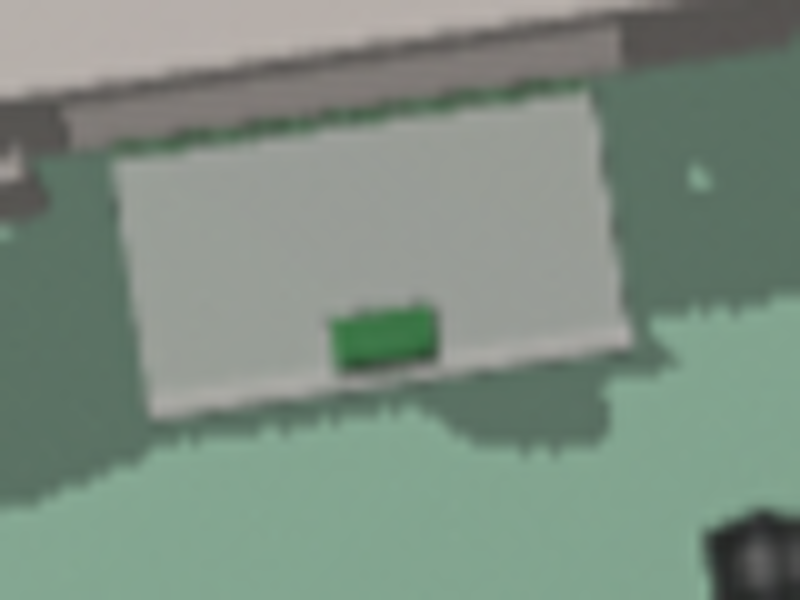

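View pics/t11rr.png

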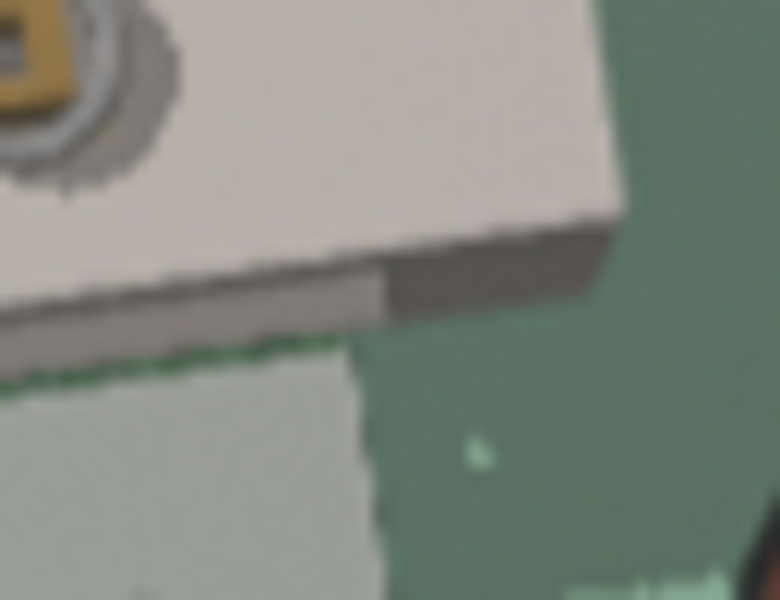

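```bash
python3 - <<'E'
from h import *
np.set_printoptions(precision=4,suppress=True)
m=[(.04,.07),(.04,-.07),(-.04,-.07),(-.04,.07)]
u=c2o([(113,150),(590,82),(632,345),(150,418)],260,185,10)
P=np.array([onplane("top",u[i],[.008,.008,.014,.014][i])[0] for i in range(4)])
t,a,r=rigid(m,P);print("rack",t,a,r)
ct=np.vstack([c2o([(130,582),(635,60),(62,140)],225,100,6)[:1],c2o([(625,213)],290,165,12),c2o([(635,60),(62,140)],225,100,6)])
m2=[(-.1,.13),(-.1,-.13),(.1,-.13),(.1,.13)]
tc,A,r2=rigid(m2,onplane("top",ct,.13));print("cab",tc,A,r2)
r=np.array([[np.cos(A),-np.sin(A)],[np.sin(A),np.cos(A)]]);print("rack in cab",(t-tc)@r,a-A)
b=onplane("top",c2o([(72,155),(618,72)],260,185,10),.008)[:,:2]; print("hatch",(b-tc)@r)
print("cab bottom right", ((onplane("top",c2o([(585,297)],290,165,12),0))[:,:2]-tc)@r)
# side
u=c2o([(640,465),(462,632) ,(33,378)],310,200,10)
E
```

```text
rack [0.5582 0.0317] 0.13510450813442781 [[-0.0006 -0.0008]
 [-0.0013  0.0005]
 [ 0.0012  0.0005]
 [ 0.0008 -0.0002]]
cab [0.6979 0.0506] 0.13735000312207898 [[-0.0001 -0.0014]
 [ 0.0001  0.0009]
 [-0.0007  0.0006]
 [ 0.0007 -0.0001]]
rack in cab [-0.1409  0.0004] -0.00224549498765117
hatch [[-0.1012  0.0814]
 [-0.1007 -0.0774]]
cab bottom right [[-0.0998 -0.1274]]
```

```bash
python3 - <<'E'
from h import *
print(robot.state()['q'])
go((.4355,-.3027,.15),.38)
E
```

```text
[-0.41578171  0.24079578 -0.38661399  0.94271851 -0.00138798 -0.53726904]
tcp [ 0.4584 -0.1232  0.1717] yaw 0.1215 w 0.0857 F [-0.1  0.3  1.1] t 10.6333
shift mm [  22.  -175.4  -44.5] roll deg -14.81
```

Request:
carry_out([
  [3,-25,-6,0,1],
  [3,-25,-6,0,1],
  [3,-25,-6,0,1],
  [3,-25,-6,0,1],
  [3,-25,-6,0,1],
  [3,-25,-6,0,1],
  [4,-25.4,-8.5,0,1],
])

```text
t: 11.22
tcp_pos: [0.4385, -0.3001, 0.1495]
orientation: [-0.045, 0.705, 0.045, 0.706]
wrist_force: [0.9, 0.1, 0.1]
gripper_width: 0.0849
```

Request:
carry_out([
  [0,0,0,-5,1],
  [0,0,0,-5,1],
  [0,0,0,-4.8,1],
  [0,0,0,0,1],
  [0,0,0,0,1],
])

```text
t: 11.63
tcp_pos: [0.4384, -0.2989, 0.1493]
orientation: [-0.134, 0.694, 0.134, 0.694]
wrist_force: [-0.3, 0.1, -0.3]
gripper_width: 0.0854
```

```bash
python3 - <<'E'
from h import *
go((.4355,-.3027,.10),.38)
s=snap("side","side12");t=snap("top","top12")
crop(s,350,270,120,90,6,"s12");crop(t,360,195,120,90,6,"t12")
E
```

```text
tcp [ 0.4384 -0.2989  0.1493] yaw 0.3822 w 0.0854 F [-0.3  0.1 -0.3] t 11.6333
shift mm [49.3 -2.4 -4.1] roll deg 0.13
```

View pics/s12.png

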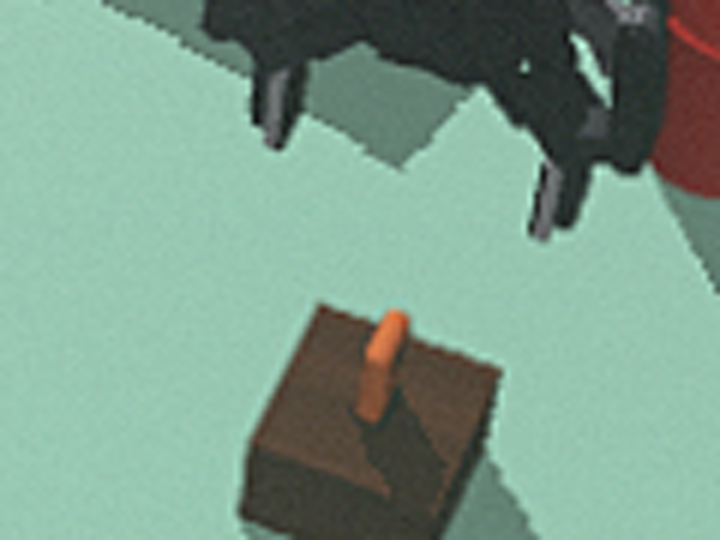

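View pics/t12.png

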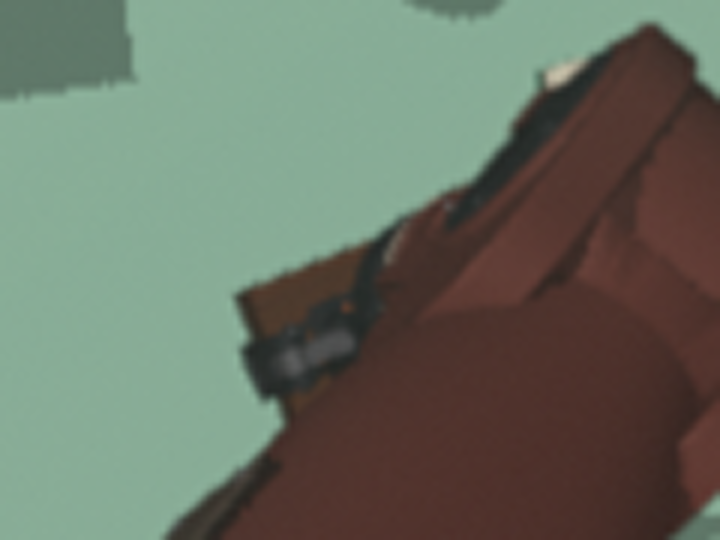

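Request:
carry_out([
  [20,-2.4,-4.1,0,1],
  [25,0,0,0,1],
  [25,0,0,0,1],
  [20,0,0,0,1],
  [6,0,0,0,1],
  [0,0,0,0,1],
  [0,0,0,0,1],
])

```text
t: 12.32
tcp_pos: [0.4355, -0.3031, 0.0535]
orientation: [-0.135, 0.694, 0.135, 0.694]
wrist_force: [0.1, -0.3, -0.1]
gripper_width: 0.085
```

```bash
python3 - <<'E'
from h import *
go((.4355,-.3027,.053),.38)
s=snap("side","side13")
crop(s,370,290,90,68,8,"s13")
P=robot.state()['tcp_pos'];print((proj("side",[P+[0,0,.013],P+[0,0,.032]])-[370,290])*8)
E
```

```text
tcp [ 0.4355 -0.3031  0.0535] yaw 0.3839 w 0.085 F [ 0.1 -0.3 -0.1] t 12.3167
shift mm [0.5 0.3 0.1] roll deg 0.22
[[353.50228756 327.69220053]
 [361.52323922 282.28315455]]
```

View pics/s13.png

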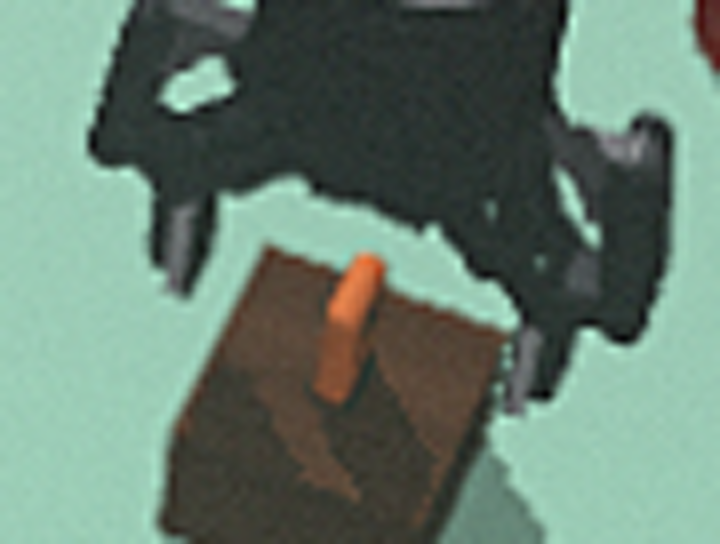

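Request:
carry_out([
  [0,0,0,0,-1],
  [0,0,0,0,-1],
  [0,0,0,0,-1],
  [0,0,0,0,-1],
  [0,0,0,0,-1],
  [0,0,0,0,-1],
  [0,0,0,0,-1],
  [0,0,0,0,-1],
  [0,0,0,0,-1],
  [0,0,0,0,-1],
], grip_force=60)

```text
t: 13.2
tcp_pos: [0.4352, -0.303, 0.053]
orientation: [-0.135, 0.694, 0.135, 0.694]
wrist_force: [-1.2, 2.2, 5.8]
gripper_width: 0.0092
```

```bash
python3 - <<'E'
from h import *
go((.4355,-.3027,.053),.38); print(robot.state()['ft_torque'])
s=snap("side","side14")
crop(s,370,290,90,68,8,"s14")
E
```

```text
tcp [ 0.4352 -0.303   0.053 ] yaw 0.3845 w 0.0092 F [-1.2  2.2  5.8] t 13.2
shift mm [0.  0.2 0.4] roll deg 0.26
[0.16239295 0.22817797 0.02332231]
```

View pics/s14.png

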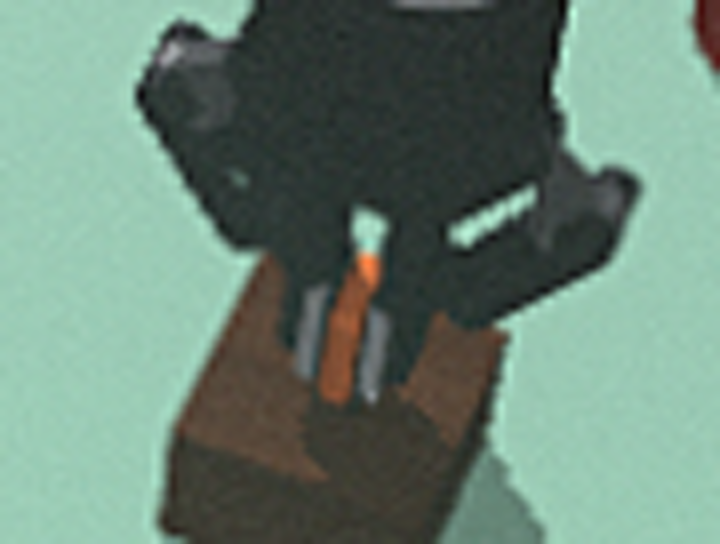

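Request:
carry_out([
  [-5,0,0,0,-1],
  [-10,0,0,0,-1],
  [-15,0,0,0,-1],
  [-20,0,0,0,-1],
  [-25,0,0,0,-1],
  [-30,0,0,0,-1],
  [-30,0,0,0,-1],
  [-30,0,0,0,-1],
  [-20,0,0,0,-1],
  [0,0,0,0,-1],
])

```text
t: 14.08
tcp_pos: [0.4368, -0.3044, 0.243]
orientation: [-0.137, 0.693, 0.133, 0.696]
wrist_force: [0.4, 0.1, -1.0]
gripper_width: 0.009
```

```bash
python3 - <<'E'
from h import *
go(cabw(-.045,0,.235),CY); print(robot.state()['ft_torque'])
s=snap("side","side15")
crop(s,370,220,90,68,8,"s15")
E
```

```text
tcp [ 0.4368 -0.3044  0.243 ] yaw 0.3846 w 0.009 F [ 0.4  0.1 -1. ] t 14.0833
shift mm [  7.4 244.3 332. ] roll deg 14.21
[-0.01000024 -0.00960387 -0.01118306]
```

View pics/s15.png

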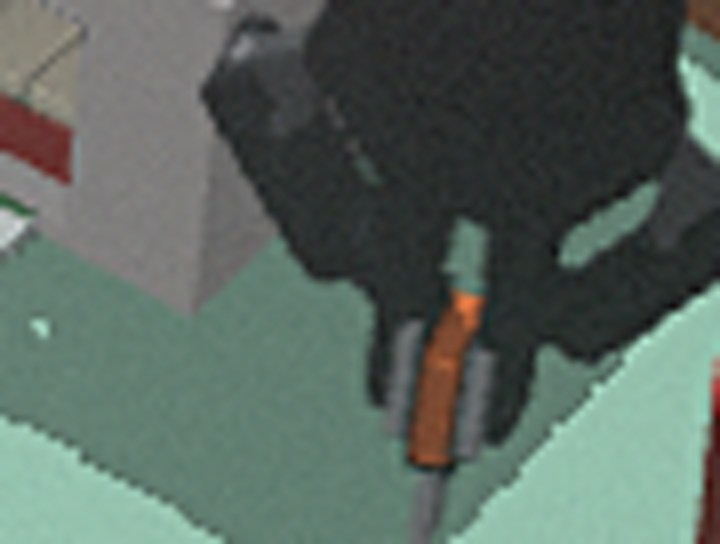

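Request:
carry_out([
  [0,10,13,0,-1],
  [0,20,27,0,-1],
  [0,20,27,0,-1],
  [0,20,27,0,-1],
  [0,20,27,0,-1],
  [0,20,27,0,-1],
  [0,20,27,0,-1],
  [0,20,27,0,-1],
  [0,20,27,0,-1],
  [0,20,27,0,-1],
])

```text
t: 14.97
tcp_pos: [0.6012, -0.0291, 0.2368]
orientation: [-0.135, 0.695, 0.135, 0.694]
wrist_force: [0.9, -0.8, 0.1]
gripper_width: 0.0092
```

Request:
carry_out([
  [0,18,25,0,-1],
  [0,16,22,0,-1],
  [0,10,14,0,-1],
  [0,0,0,5,-1],
  [0,0,0,5,-1],
  [0,0,0,4.2,-1],
  [0,0,0,0,-1],
  [0,0,0,0,-1],
])

```text
t: 15.63
tcp_pos: [0.6408, 0.033, 0.2369]
orientation: [-0.049, 0.706, 0.049, 0.705]
wrist_force: [0.7, -0.8, -0.7]
gripper_width: 0.0089
```

```bash
python3 - <<'E'
from h import *
go(cabw(-.045,0,.20),CY); print(robot.state()['ft_torque'])
s=snap("side","side16");t=snap("top","top16")
crop(s,320,100,120,90,6,"s16");crop(t,220,110,120,90,6,"t16")
E
```

```text
tcp [0.6408 0.033  0.2369] yaw 0.139 w 0.0089 F [ 0.7 -0.8 -0.7] t 15.6333
shift mm [36.9 11.8 14. ] roll deg 0.15
[-0.05185491 -0.0519404   0.02172985]
```

View pics/s16.png

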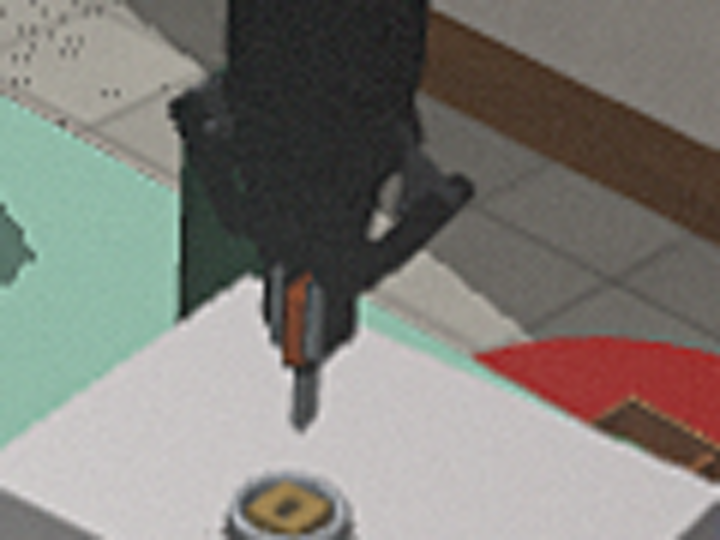

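View pics/t16.png

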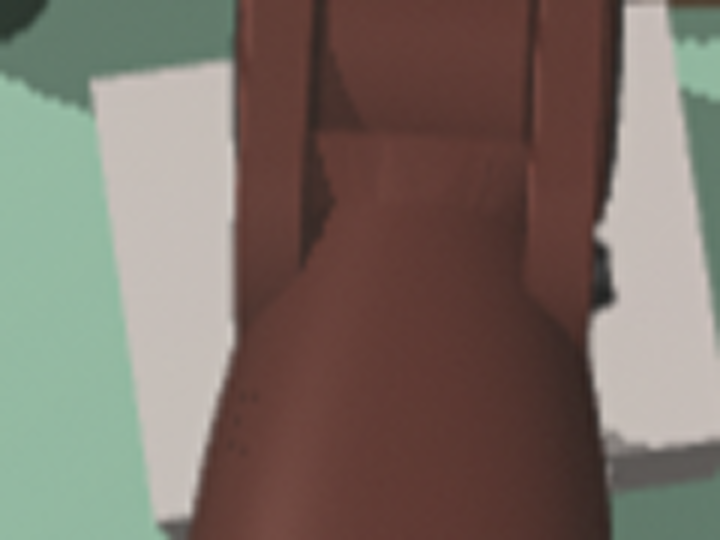

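Request:
carry_out([
  [0,5.9,7,0,-1],
  [0,5.9,7,0.1,-1],
  [15,0,0,0,-1],
  [15,0,0,0,-1],
  [10,0,0,0,-1],
  [4,0,0,0,-1],
  [0,0,0,0,-1],
  [0,0,0,0,-1],
])

```text
t: 16.4
tcp_pos: [0.6538, 0.0466, 0.1941]
orientation: [-0.048, 0.705, 0.048, 0.706]
wrist_force: [-0.1, 0.4, -0.0]
gripper_width: 0.009
```

```bash
python3 - <<'E'
from h import *
go(cabw(-.045,0,.19),CY); print(robot.state()['ft_torque'])
s=snap("side","side17")
crop(s,345,155,48,36,16,"s17")
P=robot.state()['tcp_pos'];print((proj("side",[P-[0,0,.040],np.r_[cabw(-.045,0,.142)]])-[345,155])*16+7.5)
E
```

```text
tcp [0.6538 0.0466 0.1941] yaw 0.135 w 0.009 F [-0.1  0.4 -0. ] t 16.4
shift mm [ 4.1  0.1 -0.8] roll deg -0.08
[-0.00101874 -0.05080039  0.05640121]
[[393.22417831 409.50855364]
 [384.49445768 476.1810924 ]]
```

View pics/s17.png

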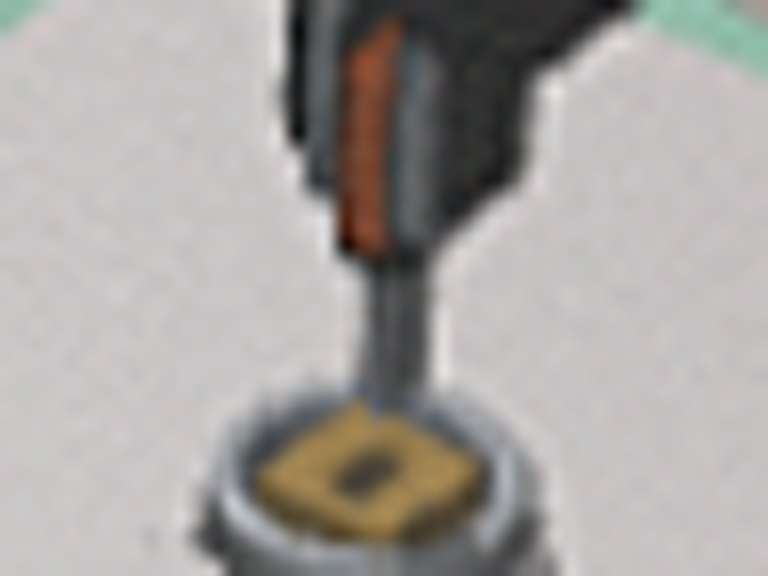

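```bash
python3 - <<'E'
from h import *
np.set_printoptions(precision=4,suppress=True)
st=robot.state();P=st['tcp_pos'];M=R.from_quat(st['orientation']).as_matrix()
for h in(.040,.03,.02,.012):
    Q=P-[0,0,h]
    c=[Q]+[Q+M@[0,y,z] for y,z in((.0025,.006),(.0025,-.006),(-.0025,.006),(-.0025,-.006))]
    p=(proj("side",c)-[345,155])*16+7.5;print(h,p[0],p[:,0].min(),p[:,0].max())
print(onplane("side",c2o([(368,472)],345,155,16),.142), cabw(-.045,0,.142))
im=cv2.imread("pics/side17.png").astype(float)
for r in (172,174,176,178,180):print(r,im[r,364:376].mean(1).round().astype(int))
g=im[178:190,360:377];print(g.mean(2).astype(int))
E
```

```text
0.04 [393.2242 409.5086] 357.55674760863803 428.76534045259086
0.03 [396.2709 358.0349] 360.4450565914931 431.9691840250107
0.02 [399.3385 306.0929] 363.3531041601491 435.19477714005643
0.012 [401.8075 264.199 ] 365.6937967279 437.79095638798935
[[0.6518 0.0491 0.142 ]] [0.6529 0.0466 0.142 ]
172 [199 203 205 155  68  69  64  95 185 204 194 196]
174 [200 198 200 168  79  85  70  99 202 200 194 198]
176 [198 201 198 152  88  81  69  98 213 195 195 197]
178 [183 193 188 123  88  77  70 114 213 204 201 199]
180 [107 107 113 114 100  83  94 119 135 162 165 185]
[[199 199 205 200 183 192 188 122  88  76  69 114 212 203 200 199 198]
 [202 184 186 170 155 149 151 101  91  75  90 126 176 176 193 202 196]
 [188 154 152 120 106 107 112 113  99  83  93 119 134 162 165 185 202]
 [155 115 100  89  91 105 118 123 120 114 109 100  93 126 157 160 178]
 [125  78  76  96 115 121 122 123 113 109 116 117 102  87 120 154 155]
 [ 86  70  95 121 124 120 111  89  79  88 110 121 120 110 100 118 170]
 [ 85  95 124 124 121 109  82  64  65  78 114 125 126 124  95  83 178]
 [ 87  81 104 118 127 110  73  67  85 113 120 126 123 100  66  86 174]
 [139  81  73  90 103 114 114 105 117 127 120 101  88  71  60 104 165]
 [187 145  86  68  75  84 100 117 122 123  90  68  63  69 103 151 148]
 [136 166 161 115 108  73  67  84  98  87  59  59  74  86 111 155 104]
 [ 86 114 138 149 167 149 146 136 118 114  88  88  98 103  98 108  77]]
```

```bash
python3 - <<'E'
from h import *
np.set_printoptions(precision=4,suppress=True)
for p in((371,472),(378,468),(374.5,470)):
    w=onplane("side",c2o([p],345,155,16),.142)[0];print(p,w)
    go([w[0],w[1],.19],CY)
E
```

```text
(371, 472) [0.6521 0.0488 0.142 ]
tcp [0.654  0.0465 0.1945] yaw 0.135 w 0.0093 F [0.2 0.6 0.4] t 16.45
shift mm [ 4.5  2.5 -1.6] roll deg -0.09
(378, 468) [0.6537 0.0488 0.142 ]
tcp [0.654  0.0465 0.1945] yaw 0.135 w 0.0093 F [0.2 0.6 0.4] t 16.45
shift mm [ 4.5  2.2 -0. ] roll deg -0.09
(374.5, 470) [0.6529 0.0488 0.142 ]
tcp [0.654  0.0465 0.1945] yaw 0.135 w 0.0093 F [0.2 0.6 0.4] t 16.45
shift mm [ 4.5  2.3 -0.8] roll deg -0.09
```

Request:
carry_out([
  [0,2.2,-0.8,0,-1],
  [5,0,0,0,-1],
  [5,0,0,0,-1],
  [0,0,0,0,-1],
  [0,0,0,0,-1],
])

```text
t: 16.87
tcp_pos: [0.6521, 0.0486, 0.1833]
orientation: [-0.048, 0.706, 0.048, 0.705]
wrist_force: [1.3, 0.3, -0.6]
gripper_width: 0.0092
```

```bash
python3 - <<'E'
from h import *
go([.6529,.0488,.182],CY); print(robot.state()['ft_torque'])
s=snap("side","side18")
crop(s,345,155,48,36,16,"s18")
P=robot.state()['tcp_pos'];print((proj("side",[P-[0,0,.040]])-[345,155])*16+7.5)
E
```

```text
tcp [0.6521 0.0486 0.1833] yaw 0.1349 w 0.0092 F [ 1.3  0.3 -0.6] t 16.8667
shift mm [1.3 0.1 0.8] roll deg -0.09
[-0.02928573  0.01518383 -0.00186759]
[[373.27154798 463.95283824]]
```

View pics/s18.png

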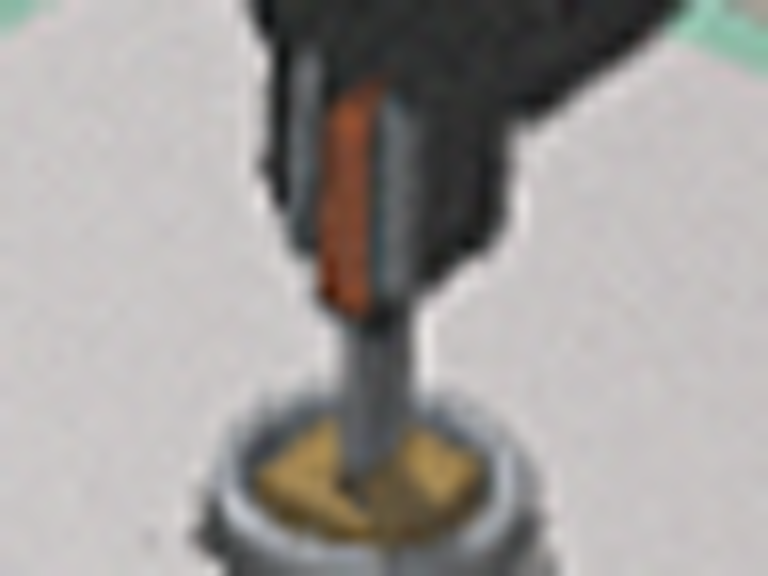

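Request:
carry_out([
  [1,0,0.4,0,-1],
  [1,0,0,0,-1],
  [0,0,0,0,-1],
])

```text
t: 17.17
tcp_pos: [0.6528, 0.0486, 0.1817]
orientation: [-0.048, 0.706, 0.048, 0.705]
wrist_force: [-0.3, 0.5, -0.6]
gripper_width: 0.0089
```

Request:
carry_out([
  [1,0,0,0,-1],
  [0,0,0,0,-1],
])

```text
t: 17.33
tcp_pos: [0.6527, 0.0486, 0.1806]
orientation: [-0.048, 0.706, 0.048, 0.705]
wrist_force: [-0.2, -0.1, 0.2]
gripper_width: 0.0091
```

Request:
carry_out([
  [1,0,0,0,-1],
  [0,0,0,0,-1],
])

```text
t: 17.5
tcp_pos: [0.6527, 0.0486, 0.1797]
orientation: [-0.048, 0.706, 0.048, 0.705]
wrist_force: [-1.4, 0.0, -0.6]
gripper_width: 0.0092
```

Request:
carry_out([
  [1,0,0,0,-1],
  [0,0,0,0,-1],
])

```text
t: 17.67
tcp_pos: [0.6525, 0.0486, 0.1786]
orientation: [-0.048, 0.706, 0.048, 0.705]
wrist_force: [-1.9, 0.3, -0.4]
gripper_width: 0.0091
```

Request:
carry_out([
  [1,0,0,0,-1],
  [0,0,0,0,-1],
])

```text
t: 17.83
tcp_pos: [0.6525, 0.0486, 0.1776]
orientation: [-0.048, 0.706, 0.048, 0.705]
wrist_force: [-1.6, -0.2, 0.2]
gripper_width: 0.0095
```

Request:
carry_out([
  [1,0,0,0,-1],
  [0,0,0,0,-1],
])

```text
t: 18.0
tcp_pos: [0.6525, 0.0486, 0.1766]
orientation: [-0.048, 0.706, 0.048, 0.705]
wrist_force: [-2.5, -0.0, 0.6]
gripper_width: 0.0087
```

Request:
carry_out([
  [1,0,0,0,-1],
  [0,0,0,0,-1],
])

```text
t: 18.17
tcp_pos: [0.6526, 0.0486, 0.1757]
orientation: [-0.048, 0.706, 0.048, 0.705]
wrist_force: [-3.0, 0.3, 0.3]
gripper_width: 0.009
```

Request:
carry_out([
  [0,0,-0.7,0,-1],
  [1,0,0,0,-1],
  [1,0,0,0,-1],
  [0,0,0,0,-1],
])

```text
t: 18.5
tcp_pos: [0.6523, 0.0485, 0.1737]
orientation: [-0.048, 0.705, 0.048, 0.706]
wrist_force: [-0.9, -0.6, 1.1]
gripper_width: 0.009
```

Request:
carry_out([
  [1,0,0,0,-1],
  [1,0,0,0,-1],
  [0,0,0,0,-1],
])

```text
t: 18.75
tcp_pos: [0.6523, 0.048, 0.1717]
orientation: [-0.048, 0.705, 0.047, 0.706]
wrist_force: [0.6, -2.5, -0.6]
gripper_width: 0.0091
```

```bash
python3 - <<'E'
from h import *
go([.6525,.0486,.150],CY); print(robot.state()['ft_torque'])
E
```

```text
tcp [0.6523 0.048  0.1717] yaw 0.1346 w 0.0091 F [ 0.6 -2.5 -0.6] t 18.75
shift mm [21.7  0.6  0.2] roll deg -0.11
[-0.79887001  0.02557208 -0.02263044]
```

Request:
carry_out([
  [1,0,0,2,-1],
  [1,0,0,-2,-1],
  [0.5,0,0,-2,-1],
  [0.5,0,0,2,-1],
  [0,0,0,0,-1],
])

```text
t: 19.17
tcp_pos: [0.6524, 0.0479, 0.1688]
orientation: [-0.047, 0.705, 0.047, 0.706]
wrist_force: [-1.2, -5.6, 0.4]
gripper_width: 0.0092
```

Request:
carry_out([
  [1,0,0,2,-1],
  [1,0,0,-2,-1],
  [0.5,0,0,-2,-1],
  [0.5,0,0,2,-1],
  [0,0,0,0,-1],
])

```text
t: 19.58
tcp_pos: [0.6523, 0.048, 0.1661]
orientation: [-0.048, 0.705, 0.047, 0.706]
wrist_force: [-1.1, -3.7, 3.5]
gripper_width: 0.0091
```

```bash
python3 - <<'E'
from h import *
go([.6525,.0486,.150],CY); print(robot.state()['ft_torque'])
s=snap("side","side19")
crop(s,345,155,48,36,16,"s19")
E
```

```text
tcp [0.6523 0.048  0.1661] yaw 0.1336 w 0.0091 F [-1.1 -3.7  3.5] t 19.5833
shift mm [16.1  0.6  0.2] roll deg -0.17
[-0.99698052  0.35536895  0.01437089]
```

View pics/s19.png

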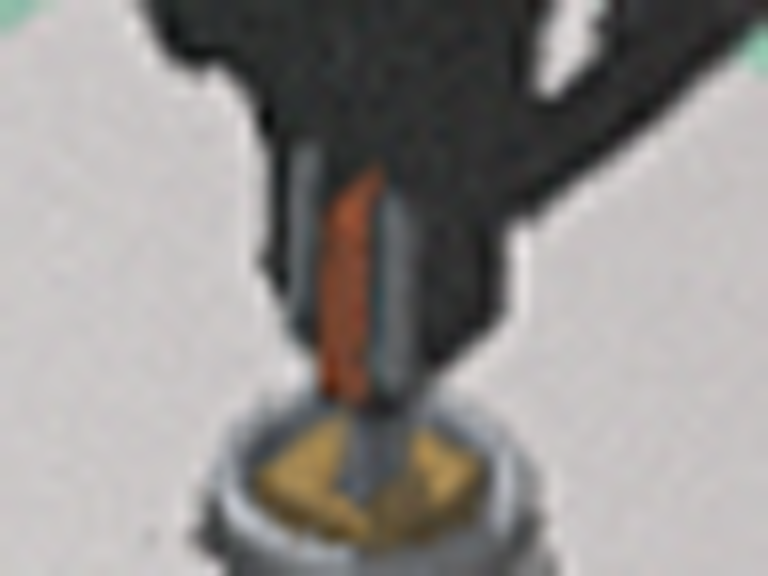

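Request:
carry_out([
  [0,-0.6,0,0,-1],
  [1,0,0,2,-1],
  [1,0,0,-2,-1],
  [0.5,0,0,-2,-1],
  [0.5,0,0,2,-1],
  [0,0,0,0,-1],
])

```text
t: 20.13
tcp_pos: [0.6523, 0.0483, 0.163]
orientation: [-0.047, 0.705, 0.048, 0.706]
wrist_force: [-2.0, -0.8, 2.3]
gripper_width: 0.009
```

Request:
carry_out([
  [1,0,0,2,-1],
  [1,0,0,-2,-1],
  [1,0,0,-2,-1],
  [1,0,0,2,-1],
  [0,0,0,0,-1],
])

```text
t: 20.55
tcp_pos: [0.6523, 0.0483, 0.1587]
orientation: [-0.047, 0.705, 0.048, 0.706]
wrist_force: [-0.1, -0.7, 0.6]
gripper_width: 0.0094
```

Request:
carry_out([
  [1,0,0,2,-1],
  [1,0,0,-2,-1],
  [1,0,0,-2,-1],
  [1,0,0,2,-1],
  [0,0,0,0,-1],
])

```text
t: 20.97
tcp_pos: [0.6523, 0.048, 0.1546]
orientation: [-0.048, 0.705, 0.048, 0.706]
wrist_force: [0.1, -1.5, -0.9]
gripper_width: 0.0091
```

Request:
carry_out([
  [1,0,0,2,-1],
  [1,0,0,-2,-1],
  [1,0,0,-2,-1],
  [0.5,0,0,2,-1],
  [0,0,0,0,-1],
])

```text
t: 21.38
tcp_pos: [0.6522, 0.048, 0.1511]
orientation: [-0.048, 0.706, 0.048, 0.705]
wrist_force: [-1.4, -1.6, 3.0]
gripper_width: 0.0095
```

Request:
carry_out([
  [1,0,0,0,-1],
  [0,0,0,0,-1],
])

```text
t: 21.55
tcp_pos: [0.6521, 0.048, 0.15]
orientation: [-0.048, 0.706, 0.048, 0.705]
wrist_force: [-1.2, -1.7, 1.5]
gripper_width: 0.0089
```

Request:
carry_out([
  [1,0,0,0,-1],
  [0,0,0,0,-1],
])

```text
t: 21.72
tcp_pos: [0.6522, 0.048, 0.15]
orientation: [-0.048, 0.705, 0.048, 0.706]
wrist_force: [-2.0, -1.8, 3.9]
gripper_width: 0.0092
```

```bash
python3 - <<'E'
from h import *
go([.6525,.0486,.150],CY); print(robot.state()['ft_torque'])
s=snap("side","side20")
crop(s,345,155,48,36,16,"s20")
E
```

```text
tcp [0.6522 0.048  0.15  ] yaw 0.1359 w 0.0092 F [-2.  -1.8  3.9] t 21.7167
shift mm [-0.   0.6  0.4] roll deg -0.03
[-0.42698184  0.5087466   0.03832065]
```

View pics/s20.png

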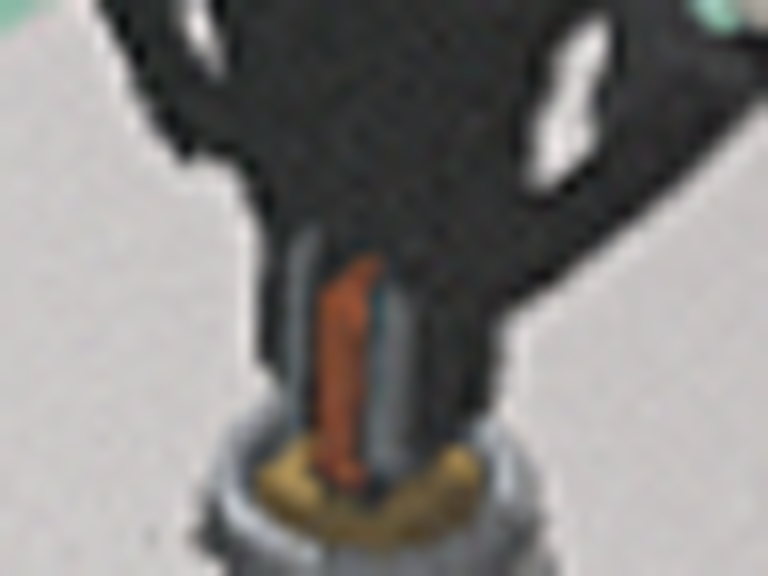

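Request:
carry_out([
  [1,0,0,0,-1],
  [1,0,0,0,-1],
  [0,0,0,0,-1],
], grip_force=80)

```text
t: 22.02
tcp_pos: [0.6524, 0.048, 0.1498]
orientation: [-0.048, 0.705, 0.048, 0.706]
wrist_force: [-7.1, -1.6, 21.1]
gripper_width: 0.0088
```

Request:
carry_out([
  [1,0,0,1.5,-1],
  [0,0,0,-1.5,-1],
  [0,0,0,0,-1],
])

```text
t: 22.27
tcp_pos: [0.6525, 0.048, 0.1497]
orientation: [-0.049, 0.704, 0.048, 0.706]
wrist_force: [-9.6, -2.4, 28.9]
gripper_width: 0.0088
```

Request:
carry_out([
  [-2.3,0,0,0,-1],
  [0,0,0,3,-1],
  [0,0,0,4,-1],
  [0,0,0,4,-1],
  [0,0,0,4,-1],
  [0,0,0,0,-1],
])

```text
t: 22.77
tcp_pos: [0.6523, 0.048, 0.15]
orientation: [0.046, 0.705, -0.046, 0.706]
wrist_force: [-5.1, -2.2, 13.9]
gripper_width: 0.0089
```

```bash
python3 - <<'E'
from h import *
go([.6525,.048,.1497],CY); print(robot.state()['ft_torque'])
E
```

```text
tcp [0.6523 0.048  0.15  ] yaw -0.1302 w 0.0089 F [-5.1 -2.2 13.9] t 22.7667
shift mm [0.3 0.1 0.2] roll deg -15.28
[-0.42500384  1.19365465  0.03109842]
```

Turning freely with the plug. Continuing.

Request:
carry_out([
  [0,0,0,4,-1],
  [0,0,0,5,-1],
  [0,0,0,5,-1],
  [0,0,0,5,-1],
  [0,0,0,5,-1],
  [0,0,0,5,-1],
  [0,0,0,0,-1],
])

```text
t: 23.35
tcp_pos: [0.6523, 0.048, 0.1499]
orientation: [0.222, 0.671, -0.221, 0.672]
wrist_force: [-5.5, -1.3, 13.2]
gripper_width: 0.0085
```

```bash
python3 - <<'E'
from h import *
go([.6525,.048,.1497],CY); print(robot.state()['ft_torque'])
s=snap("side","side21")
crop(s,330,140,80,60,10,"s21")
E
```

```text
tcp [0.6523 0.048  0.1499] yaw -0.6374 w 0.0085 F [-5.5 -1.3 13.2] t 23.35
shift mm [0.2 0.2 0.2] roll deg -44.34
[-0.41835368  1.19389891  0.02550312]
```

View pics/s21.png

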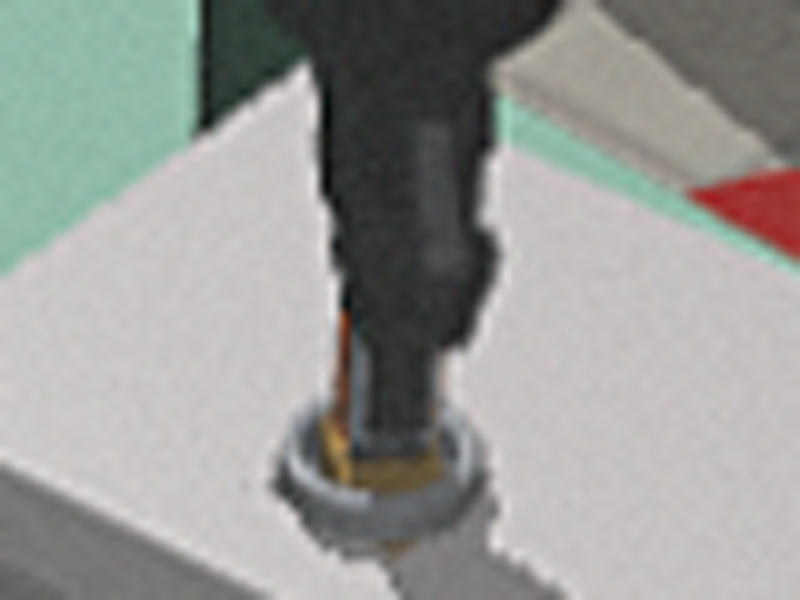

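Request:
carry_out([
  [0,0,0,5,-1],
  [0,0,0,5,-1],
  [0,0,0,5,-1],
  [0,0,0,5,-1],
  [0,0,0,5,-1],
  [0,0,0,5,-1],
  [0,0,0,5,-1],
  [0,0,0,3,-1],
  [0,0,0,0,-1],
])

```text
t: 24.15
tcp_pos: [0.6522, 0.0481, 0.15]
orientation: [0.428, 0.563, -0.427, 0.563]
wrist_force: [-4.9, -0.7, 14.4]
gripper_width: 0.0089
```

```bash
python3 - <<'E'
from h import *
go([.6525,.048,.1497],CY); print(robot.state()['ft_torque'])
E
```

```text
tcp [0.6522 0.0481 0.15  ] yaw -1.2985 w 0.0089 F [-4.9 -0.7 14.4] t 24.15
shift mm [0.3 0.3 0.2] roll deg -82.22
[-0.28368363  1.39261727  0.06097311]
```

Request:
carry_out([
  [0,0,0,3,-1],
  [0,0,0,3,-1],
  [0,0,0,2,-1],
  [0,0,0,0,-1],
  [0,0,0,0,-1],
])

```text
t: 24.57
tcp_pos: [0.6522, 0.0481, 0.15]
orientation: [0.465, 0.533, -0.465, 0.533]
wrist_force: [-5.3, -1.2, 14.7]
gripper_width: 0.0089
```

```bash
python3 - <<'E'
from h import *
go([.6525,.048,.1497],CY); print(robot.state()['ft_torque'])
E
```

```text
tcp [0.6522 0.0481 0.15  ] yaw -1.4349 w 0.0089 F [-5.3 -1.2 14.7] t 24.5667
shift mm [0.3 0.3 0.2] roll deg 89.97
[-0.24431128  1.43434693  0.03895447]
```

Request:
carry_out([
  [0,0,0,2,-1],
  [0,0,0,2,-1],
  [0,0,0,0,-1],
  [0,0,0,0,-1],
])

```text
t: 24.9
tcp_pos: [0.6522, 0.0482, 0.15]
orientation: [0.483, 0.516, -0.483, 0.516]
wrist_force: [-6.1, -0.6, 16.1]
gripper_width: 0.0088
```

```bash
python3 - <<'E'
from h import *
go([.6525,.048,.1497],CY); print(robot.state()['ft_torque'])
E
```

```text
tcp [0.6522 0.0482 0.15  ] yaw -1.5047 w 0.0088 F [-6.1 -0.6 16.1] t 24.9
shift mm [0.3 0.3 0.2] roll deg 85.97
[-0.19219024  1.33321427  0.05569119]
```

Request:
carry_out([
  [0,0,0,2,-1],
  [0,0,0,0,-1],
  [0,0,0,0,-1],
])

```text
t: 25.15
tcp_pos: [0.6522, 0.0482, 0.15]
orientation: [0.492, 0.508, -0.492, 0.508]
wrist_force: [-5.7, -0.5, 14.1]
gripper_width: 0.0088
```

```bash
python3 - <<'E'
from h import *
go([.6525,.048,.1497],CY); print(robot.state()['ft_torque'])
E
```

```text
tcp [0.6522 0.0482 0.15  ] yaw -1.5395 w 0.0088 F [-5.7 -0.5 14.1] t 25.15
shift mm [0.3 0.3 0.2] roll deg 83.97
[-0.18576636  1.35703861  0.10693876]
```

Request:
carry_out([
  [0,0,0,2,-1],
  [0,0,0,0,-1],
  [0,0,0,0,-1],
])

```text
t: 25.4
tcp_pos: [0.6522, 0.0483, 0.1499]
orientation: [0.501, 0.499, -0.501, 0.499]
wrist_force: [-5.9, -0.1, 14.0]
gripper_width: 0.0087
```

```bash
python3 - <<'E'
from h import *
go([.6525,.048,.1497],CY); print(robot.state()['ft_torque'])
E
```

```text
tcp [0.6522 0.0483 0.1499] yaw -1.5743 w 0.0087 F [-5.9 -0.1 14. ] t 25.4
shift mm [0.2 0.3 0.3] roll deg 81.98
[-0.1353411   1.33404403  0.13774081]
```

Request:
carry_out([
  [0,0,0,2,-1],
  [0,0,0,0,-1],
  [0,0,0,0,-1],
])

```text
t: 25.65
tcp_pos: [0.6523, 0.0483, 0.15]
orientation: [0.51, 0.49, -0.509, 0.49]
wrist_force: [-4.8, 0.4, 13.8]
gripper_width: 0.0089
```

```bash
python3 - <<'E'
from h import *
go([.6525,.048,.1497],CY); print(robot.state()['ft_torque'])
s=snap("side","side22");t=snap("top","top22")
crop(s,290,130,160,120,5,"s22")
E
```

```text
tcp [0.6523 0.0483 0.15  ] yaw -1.609 w 0.0089 F [-4.8  0.4 13.8] t 25.65
shift mm [0.3 0.2 0.3] roll deg 79.99
[-0.23665974  1.2737724   0.21189405]
```

View pics/s22.png

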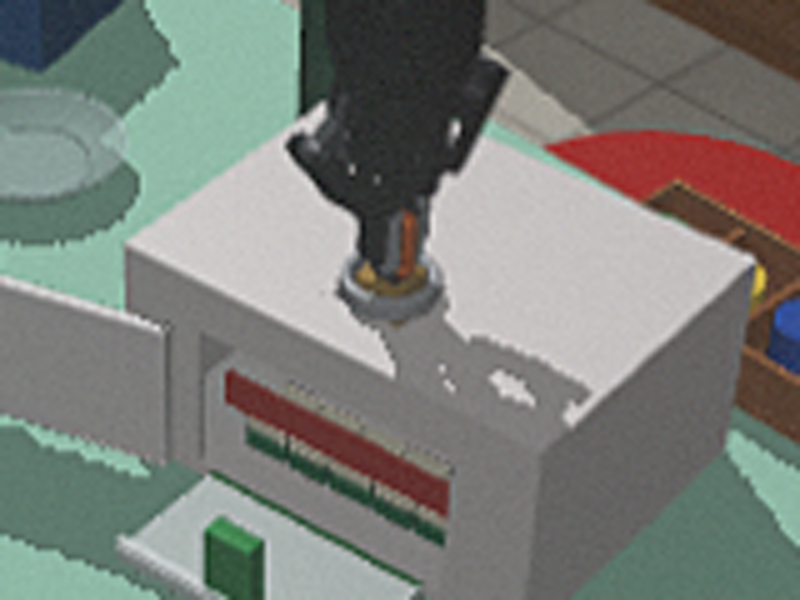

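View pics/top22.png

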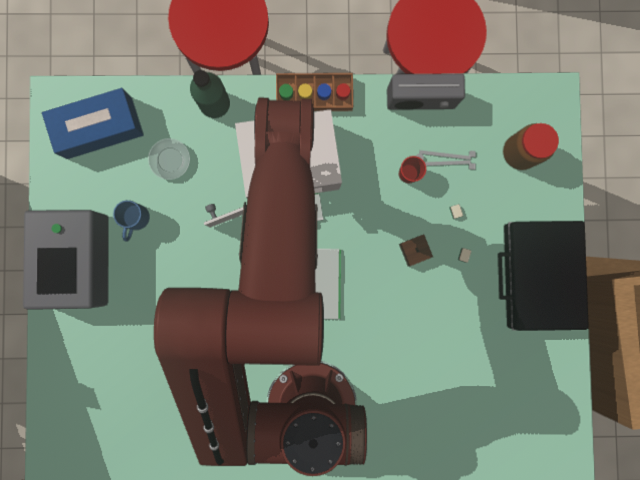

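Request:
carry_out([
  [0,0,0,2,-1],
  [0,0,0,0,-1],
  [0,0,0,0,-1],
  [0,0,0,0,-1],
  [0,0,0,0,-1],
])

```text
t: 26.17
tcp_pos: [0.6522, 0.0484, 0.1499]
orientation: [0.518, 0.481, -0.517, 0.482]
wrist_force: [-5.4, -0.2, 13.6]
gripper_width: 0.0095
```

```bash
python3 - <<'E'
from h import *
go([.6525,.048,.1497],CY); print(robot.state()['ft_torque'],robot.state()['q'])
s=snap("side","side23"); crop(s,280,130,120,120,5,"s23")
E
```

```text
tcp [0.6522 0.0484 0.1499] yaw -1.6436 w 0.0095 F [-5.4 -0.2 13.6] t 26.1667
shift mm [0.2 0.3 0.4] roll deg 78.01
[0.02261333 1.24951293 0.28008605] [-3.79991825e-02  5.85161217e-01  9.26987118e-02  1.07747316e+00
  6.65403338e-04  1.60558563e+00]
```

View pics/s23.png

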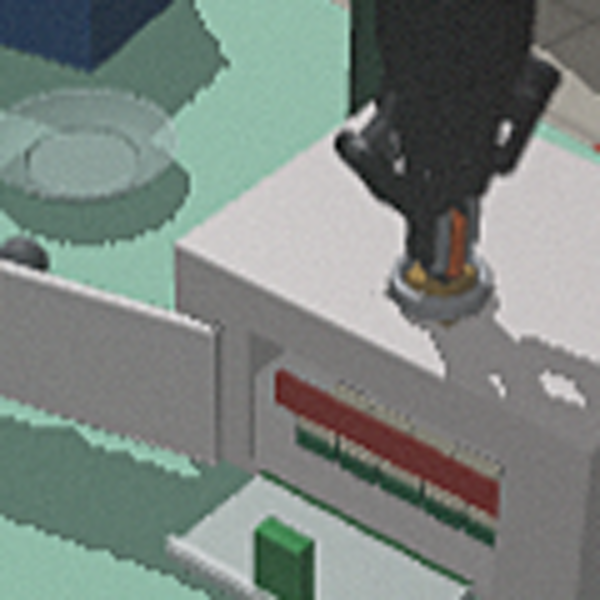

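```bash
python3 - <<'E'
from rig import robot
print(robot.sign_off())
E
```

```text
the job is handed in; nothing more can be done
None
```

The job is done and handed in at about 26 s. The rack is in place and released, and the key is home, turned to its stop and still gripped.

**Rack:** I laid the 140 × 80 mm rack with its green edge flush against the cabinet front and let go. After release, the top view put its edge within about 1 mm of the front and 2 mrad of parallel. The camera checks disagreed on centring: depending on the reference, the rack is between 0.4 mm left and about 2 mm right of centre. I left it there.

**Key:** I rocked it past the pins until the shoulder met a hard stop at the expected height, which held against about 29 N. I then turned it clockwise:
- The hand turned 102° in all.
- The turning torque climbed steadily to 0.28 N·m from about 94° on. That is where the stop plus the blade's play should be, and well above the 0.08 N·m spring.
- The red gate is lifted, and it did not move during the last 2° of turn.
- The arm is still gripping at 80 N with about 14 N of downward push.

**Surroundings:** The last pictures show the door still open, and the cup, saucer, mug, tongs and tiles where they were.

**Cameras:** The two views differed by up to about 4 mm in places. For the lock I relied on the side view, corrected against the key in the gripper, because the arm hid the lock from the top camera.

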